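# Pack the milk analyser's measuring cell away from between the sample bottles

### The arm

A 6-joint arm with a two-finger parallel gripper is mounted at the origin on the work surface. World frame = base frame: x ahead of the robot, y to its left, z up, the work surface at z = 0. Lengths are in mm, angles in rad, forces in N, time in s.
With the tool pointing down it reaches from about 275 to 825 mm from the base axis. Payload 5.2 kg.
Tool frame: the origin (TCP) lies on the front face of the gripper's body, between the roots of the fingers; the fingertips stand bot.tip_extent ahead of it and the grasp point (between the pads) lies 65 mm ahead of it (bot.tip_extent is the distance from the TCP to the fingertips, in mm); z points along the fingers, y is the line along which they close (so a half turn about z gives the same grasp; the last joint's range is limited). The gripper opens to 93 mm and grips with 3 to 60 N. Pads are 15 mm wide; open, the fingers measure 128 mm over their backs; the gripper's body (75 mm by 188 mm) begins 65 mm behind the grasp point.
Start: joints at [-1.465, 0.259, 1.535, -0, 1.348, -0.203], TCP at [167.175, -523.983, 302.753] pointing down, gripper open.
Joint ranges: [-3.14, 3.14], [-0.91, 2.08], [0.19, 2.58], [-1.22, 4.36], [0.22, 2.71], [-3.12, 3.12]. Speed limits (rad/s): [2.57, 2.57, 3.14, 3.14, 3.14, 3.14].

### API

Orientations are given as [roll, pitch, yaw] about the fixed x, y, z axes, in that order (R = Rz(yaw) Ry(pitch) Rx(roll)).
In Python, from workcell import bot, capture, camera_model, finish_job gives the robot as it stands. The module is installed in compiled form; this text tells all that it offers.
- The arm moves only by the tool step_arm, never from a script. Its argument "steps" is a list that holds one entry, the list of rows, each a list of 7 numbers: the shift along the tool's x, y, z in shares of 0.75 m (1.0 is 0.75 m), then the turn, a rotation vector about the tool's x, y, z in a scale on which 1.0 is pi rad, then the finger opening in mm, from 0 to 93. A call has 1 to 8 rows; each row is the pose to reach, as a shift and turn from the pose commanded when the call began, along the tool's axes at that moment; what a row does not reach only later rows make up. A row lasts 1/12 s, in which the tool goes at most 41.7 mm and 7.16 degrees, less where a joint would pass 70% of its speed; a pose out of reach is approached as far as the arm can. A shift or turn number past 1, either way, is cut back to 1. A call with a gripper value outside its range is refused whole. The fingers move at their own pace and stop on an object; "grip_force" is the grip in N (left out, the last holds). Time passes only in rows, so rows that repeat a pose let the fingers close. It gives the time, the measured TCP pose, the force, the opening and the grip force at its end, in the units of the state.
- bot.read_state(): the state, without advancing time (a new reading comes with each control period).
- capture(name): name is "scene" or "side" or "wrist"; returns (picture, depth): 384x512x3 uint8, red, green, blue; 384x512 float32, mm along the optical axis (not along the pixel's ray), 0 where there is no reading.
- camera_model(name): a dict with "intrinsics" (3x3 intrinsics, pixels), "k1" (the pictures are not rectified: a ray, as slopes to the right and down, at radius r is drawn at 1 + k1 r^2 times it, then the intrinsics apply), "position" and "rotation" of the camera in the world. Camera axes: x right, y up, looking along -z (the intrinsics and any distortion apply to the point x, -y, -z); pixel columns grow to the right and rows downward; lengths in mm; the calibration is good to about 2 mm. A picture is of the moment at which its call begins: read the wrist's pose just before it. camera_model takes no time and is no camera call; for the wrist camera it gives the pose at the moment of the call.
- finish_job(): hands the job in; it is judged then, once.
The state is a dict: "t": time; "joints": joint angles; "joint_vel": joint speeds; "tau": joint torques, N m; "eef_pos": TCP position; "orientation": TCP orientation; "wrist_force": force on the tool from outside, world axes, zero at the start; "torque": the same for the moment, N m; "grip_width": finger opening in mm; "grasp_force": force on a finger pad.
Only numpy, scipy, OpenCV 4.12 (cv2) and the standard library are available. Lean on these libraries where they do the work, as an engineer would, in place of code of your own. Each camera call takes 0.05 s, during which the arm holds its last target. There are 200 camera calls.

### The job

Open the aluminium case until its lid stands upright or leans back, then clear the wide jar and the slim bottle to the steel tray, stand the steel measuring cell upright in the pocket inside the case, and close the lid completely. Only then put the jar back on the middle of the large white disc and the bottle back on the middle of the small one. Keep jar, bottle and cell upright, set the cell into the case gently (do not drop it), and leave the strip tube standing where it is.

Things in the scene. Friction and masses are not known exactly. Their poses are not given: they have to be found in the camera images.
- case: Aluminium case fixed on the bench, 130 (x) x 180 (y) x 60 mm high without lid, walls 5. Origin: centre of underside. Hinge line parallel to its y through x = +65, z = 60 mm; the lid's black pull grip points to its -x. Black insert with a pocket centred on x = -12, y = 0: 80 (x) x 50 (y) mm, floor 10 mm above the origin, insert top at 20. The cell stands in it, long side along the case's x.
- lid (a joint): Lid hinge, rad: 0 shut, grows opening, stop 2.0; starts shut or ajar. Stays at any angle; needs 2-4 N at the grip. Lid 20 mm thick, 0.3 kg. Pull grip in the lid's plane at its front edge: 20 mm wide (y), 12 thick; shut, it spans x = -65 to -112 mm at y = 0, z = 70 in the case frame. Pinch it along case y at x = -97 (162 from hinge), tool down; it swivels in the fingers as the lid swings.
- tray: Low stainless-steel tray, fixed to the bench, 130 (x) x 200 (y) mm, rim 18 mm high, walls and floor 4 mm, empty at the start. Origin: centre of its underside. Jar and bottle are parked standing on its floor, side by side along its y (50 mm either side of its middle leaves room).
- jar: Wide white sample jar with grey screw cap, upright, 64 mm across the body (65 mm at the cap), 100 mm high, 0.22 kg, closed. Straight sides over its whole height. Origin: centre of its underside, z up its axis. Stands on the large disc at the start.
- bottle: Slim amber glass bottle with black cap, upright, 44 mm across, 115 mm high, 0.16 kg, closed. Sides straight from 2 to 80 mm, then shoulder; cap 28 mm across. Origin: centre of its underside, z up its axis. Stands on the small disc at the start.
- cell: Measuring cell: upright steel block 56 (x) x 26 (y) x 34 mm, brass nipples and a black connector on top (40 mm overall), 0.18 kg. Origin: centre of underside; x along its long side. Stands on the 3 mm work mat between jar and bottle, long side roughly across their row; there is room to grip it across its 26 mm only once they are gone.
- jar_disc: Large flat white disc, 80 mm across, 6 mm thick, fixed on the 3 mm black work mat: the jar's place. Origin: centre of its underside.
- bottle_disc: Small flat white disc, 60 mm across, 6 mm thick, fixed on the 3 mm black work mat, 124 mm from the large disc, the cell between them: the bottle's place. Origin: centre of its underside.
- striptube: Bystander: white test-strip tube with blue band, 49 mm across, 95 mm high, standing loose beyond the work mat. Origin: centre of its underside. Do not move it.

How it is judged (in metres and radians):
On the way, in this order (a step that is already met when the one before it is completed fails the run):
1. the case is open, lid beyond 1.2 rad (value of joint lid above 1.2 rad), for 0.2 s.
2. jar and bottle both stand at rest on the tray's floor, the lid still open (x of jar in the frame of tray between -0.05 and 0.05 m and y of jar in the frame of tray between -0.085 and 0.085 m and z of jar in the frame of tray between -0.002 and 0.01 m and angle between each of jar, bottle's own z axis and vertical below 0.15 rad and linear speed of each of jar, bottle below 0.03 m/s and x of bottle in the frame of tray between -0.05 and 0.05 m and y of bottle in the frame of tray between -0.085 and 0.085 m and z of bottle in the frame of tray between -0.002 and 0.01 m and value of joint lid above 1.2 rad), for 0.2 s.
3. the cell stands at rest in the case's pocket, lid open, jar and bottle still on the tray (all of step 2 and x of cell in the frame of case between -0.03 and 0.006 m and y of cell in the frame of case between -0.018 and 0.018 m and z of cell in the frame of case between 0.004 and 0.0145 m and angle between cell's own z axis and vertical below 0.12 rad and angle between the x axis of cell and the x axis of case, either way round below 0.6 rad and linear speed of cell below 0.03 m/s), for 0.2 s.
4. the lid is shut (below 0.06 rad) over the cell, jar and bottle still on the tray (x of cell in the frame of case between -0.03 and 0.006 m and y of cell in the frame of case between -0.018 and 0.018 m and z of cell in the frame of case between 0.004 and 0.0145 m and angle between cell's own z axis and vertical below 0.12 rad and angle between the x axis of cell and the x axis of case, either way round below 0.6 rad and linear speed of each of cell, jar, bottle below 0.03 m/s and value of joint lid below 0.06 rad and x of jar in the frame of tray between -0.05 and 0.05 m and y of jar in the frame of tray between -0.085 and 0.085 m and z of jar in the frame of tray between -0.002 and 0.01 m and angle between each of jar, bottle's own z axis and vertical below 0.15 rad and x of bottle in the frame of tray between -0.05 and 0.05 m and y of bottle in the frame of tray between -0.085 and 0.085 m and z of bottle in the frame of tray between -0.002 and 0.01 m), for 0.2 s.
At the end, for the whole second after the job is handed in: Lid shut (below 0.06 rad), the cell standing on the pocket's floor within 18 mm of its middle in x and y, long side along the case's x within 0.6 rad; jar on the large disc, bottle on the small one, each within 13 mm of the disc's centre, upright; all released and at rest (x of cell in the frame of case between -0.03 and 0.006 m and y of cell in the frame of case between -0.018 and 0.018 m and z of cell in the frame of case between 0.004 and 0.0145 m and angle between each of cell, jar, bottle's own z axis and vertical below 0.12 rad and angle between the x axis of cell and the x axis of case, either way round below 0.6 rad and linear speed of each of cell, jar, bottle below 0.03 m/s and value of joint lid below 0.06 rad and horizontal distance between jar and jar_disc below 0.013 m and z of jar in the frame of jar_disc between 0.002 and 0.01 m and horizontal distance between bottle and bottle_disc below 0.013 m and z of bottle in the frame of bottle_disc between 0.002 and 0.01 m); the robot touches nothing.
It fails at once if jar, bottle or cell tipped beyond 0.5 rad (angle between any of jar, bottle, cell's own z axis and vertical above 0.5 rad).
It fails at once if the cell dropped or thrust into the case (faster than 0.6 m/s inside it) (x of cell in the frame of case between -0.06 and 0.06 m and y of cell in the frame of case between -0.085 and 0.085 m and z of cell in the frame of case below 0.05 m and linear speed of cell above 0.6 m/s).
It fails at once if strip tube moved more than 20 mm (distance of striptube from where it was at the start of the episode above 0.02 m).
It also fails if it takes over 144 s, if anything falls off the work surface, if the arm or the gripper's body presses on something with over 40 N, if the wrist force passes 120 N, or if a joint passes its speed limit or range.

## Working session

There is one attempt and no reset: what is moved stays moved. The work goes in short steps, Python scripts to look and compute and a tool call to move; the robot and the scene stay as the last step left them, time stands still between calls to the robot, and variables do not carry over. Pictures are saved under pics/ and viewed, at most 14 in all, crops included, and the job is handed in when it is done.

Besides the shell and the picture viewer there is one more tool, called after "Emit:" by a JSON object that holds its "fn" and its "kwargs". step_arm: Moves the arm, as the interface text tells. Its arguments: {"type":"object","properties":{"steps":{"type":"array","items":{"type":"array","items":{"type":"array","items":{"type":"number"}}}},"grip_force":{"type":"number"}},"required":["steps"]}

```bash
mkdir -p pics
cat > h.py <<'E'
import numpy as np, cv2
from workcell import bot, capture, camera_model, finish_job
def snap(n,f):
    m=camera_model(n); p,d=capture(n); cv2.imwrite('pics/%s.png'%f,p[:,:,::-1]); np.savez('pics/%s.npz'%f,p=p,d=d,**{k:np.array(v) for k,v in m.items()})
def world(f,uv,z=None):
    a=np.load('pics/%s.npz'%f); K=a['intrinsics'];out=[]
    for u,v in uv:
        x,y=cv2.undistortPoints(np.array([[[u,v]]],float),K,np.array([float(a['k1']),0,0,0,0]))[0,0]
        r=a['rotation']@np.array([x,-y,-1.]); o=a['position']
        t=float(a['d'][int(v),int(u)]) if z is None else (z-o[2])/r[2]
        out.append(o+t*r)
    return np.round(np.array(out),1)
def cloud(f):
    a=np.load('pics/%s.npz'%f); h,w=a['d'].shape
    u,v=np.meshgrid(np.arange(w),np.arange(h)); q=np.stack([u.ravel(),v.ravel()],1).astype(float)[:,None]
    x=cv2.undistortPoints(q,a['intrinsics'],np.array([float(a['k1']),0,0,0,0]))[:,0]
    r=np.c_[x[:,0],-x[:,1],-np.ones(len(x))]@a['rotation'].T
    P=a['position']+r*a['d'].reshape(-1,1); P[a['d'].ravel()==0]=np.nan
    return P.reshape(h,w,3)
E
python3 - <<'E'
from h import *
for n in('scene','side','wrist'):
    snap(n,n+'0'); m=camera_model(n); print(n,np.round(m['position']),np.round(m['rotation'],2).tolist(),m['k1'],m['intrinsics'][0][0])
s=bot.read_state(); print(s, bot.tip_extent)
E
```

```text
scene [1316.  222.  897.] [0.74, -0.02, 1.86] 0.030096738647302397 495.55535518074976
side [ 60. 660. 840.] [0.84, 0.02, -2.45] -0.1263672316494664 495.9902167371884
wrist [ 238. -503.  385.] [-0.27, 0.0, -1.26] -0.052843275228739876 268.6763957479285
{'t': 0.15, 'joints': array([-1.46476775e+00,  2.59175709e-01,  1.53581858e+00,  5.62818629e-06,
        1.34798823e+00, -2.02816505e-01]), 'joint_vel': array([ 3.10361011e-04, -2.16160593e-03, -4.53263004e-03, -4.88830551e-05,
       -1.13335858e-03,  1.28531450e-04]), 'tau': array([ 2.13196567e-03, -4.37644637e+01, -2.84233618e+01,  7.18456926e-02,
        3.79121164e-02, -8.58959470e-05]), 'eef_pos': array([ 167.16053683, -523.67228249,  302.11379813]), 'orientation': array([-3.14023238e+00, -2.85333498e-04,  3.08843639e-01]), 'wrist_force': array([-0.03868191,  0.67858949,  0.4038038 ]), 'torque': array([ 0.0409162 ,  0.00355619, -0.00973518]), 'grasp_force': 0.0, 'grip_width': 92.60571262704416} 84.1
```

View pics/scene0.png

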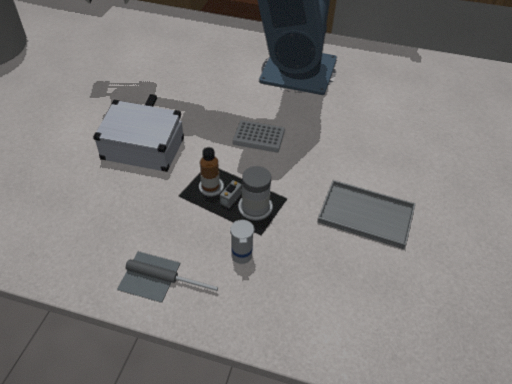

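View pics/side0.png

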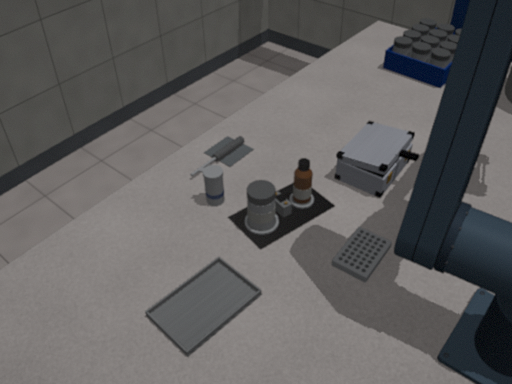

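The scene view shows the case (140,130), bottle (210,172), cell (232,193), jar (256,190), tray (367,213) and strip tube (242,242). The side view shows the same objects with the lid slightly ajar and its grip at (408,154). The camera rotation is given as roll, pitch and yaw.

```bash
sed -i "s/^def snap/from scipy.spatial.transform import Rotation as Ro\ndef snap/; s/m=camera_model(n); p,d/m=camera_model(n); m['rotation']=Ro.from_euler('xyz',m['rotation']).as_matrix() if np.size(m['rotation'])==3 else m['rotation']; p,d/" h.py
python3 - <<'E'
from h import *
for n in('scene','side'):
    snap(n,n+'1'); P=cloud(n+'1'); a=np.load('pics/%s1.npz'%n)['p']
    print(n,'table z', np.nanmedian(P[300:,:,2]) , np.nanmedian(P[150:,:,2]))
    m=(P[...,2]>12)&(P[...,2]<250)&(P[...,0]>200)&(P[...,0]<900)
    c,l,st,ce=cv2.connectedComponentsWithStats(m.astype(np.uint8))
    for i in range(1,c):
        if st[i,4]>40:
            q=P[l==i]; print(st[i],'c',np.round(np.median(q,0)),'min',np.round(np.percentile(q,1,0)),'max',np.round(np.percentile(q,99,0)))
for n,s in(('scene1',(80,80,240,200)),('side1',(130,100,300,260))):
    im=cv2.imread('pics/%s.png'%n); x,y,w,h=s; cv2.imwrite('pics/%sc.png'%n,cv2.resize(im[y:y+h,x:x+w],None,fx=2.6 if n[1]=='i' else 3,fy=2.2 if n[1]=='i' else 3,interpolation=cv2.INTER_CUBIC))
E
```

```text
scene table z -0.8461185374973184 0.49466349969611656
[  0   7  18  56 561] c [ 224. -860.   63.] min [ 200. -873.   14.] max [ 264. -852.  156.]
[ 265   37   59   37 1497] c [249.  29. 214.] min [225. -39. 161.] max [258.  92. 249.]
[  93   94   91   75 4600] c [ 502. -295.   84.] min [ 386. -392.   14.] max [ 547. -213.   97.]
[ 233  120   52   31 1087] c [352. -26.  21.] min [303. -88.  13.] max [390.  35.  25.]
[200 147  20  45 719] c [567. -85.  78.] min [ 543. -109.   13.] max [577. -69. 127.]
[ 241  166   31   50 1254] c [603.  37.  92.] min [554.   3.  13.] max [616.  64. 113.]
[220 180  21  26 342] c [584. -28.  36.] min [549. -49.  13.] max [605. -13.  46.]
[317 180  99  67 696] c [544. 290.  18.] min [454. 182.  12.] max [597. 388.  23.]
[230 220  24  41 826] c [735.  46.  88.] min [701.  21.  14.] max [750.  65.  99.]
[125 259  93  32 774] c [ 827. -105.   23.] min [ 814. -174.   13.] max [837.  19.  30.]
side table z -0.11262528845520592 -0.10001993084949845
[454   0  16  12 144] c [  707. -1524.    35.] min [  679. -1542.    13.] max [  743. -1511.    62.]
[ 383   18   78   68 3304] c [ 612. -862.   88.] min [  508. -1100.    14.] max [ 722. -823.  108.]
[505  66   7  36 153] c [ 315. -925.   42.] min [ 287. -969.   14.] max [ 334. -890.   91.]
[ 335  120   84   76 3812] c [ 459. -270.   83.] min [ 375. -396.   14.] max [ 540. -213.   97.]
[ 191  136   53   68 1044] c [721.  41.  44.] min [ 696. -173.   13.] max [829.  65.  96.]
[293 158  20  46 721] c [544. -78.  75.] min [ 530. -103.   14.] max [569. -68. 124.]
[ 246  180   46   50 1542] c [566.  42.  71.] min [545. -39.  13.] max [608.  64. 111.]
[ 332  227   60   53 1755] c [341. -22.  20.] min [300. -90.  13.] max [384.  34.  24.]
[394 230  28  34 595] c [219.  89. 227.] min [201.  79. 184.] max [239.  93. 250.]
[145 257 116  97 809] c [517. 294.  16.] min [452. 183.  12.] max [594. 387.  21.]
```

View pics/scene1c.png

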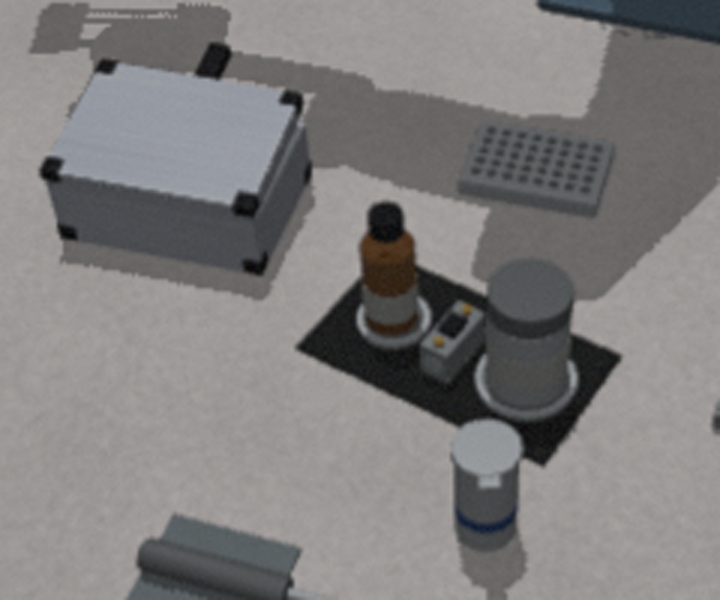

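The crop shows the case lid with its grip at (213,60) pointing towards the robot. The jar cap is at (530,290), the bottle cap at (386,220) and the cell at (453,340), with its long side across the row. Next I'll fit the geometry from both clouds.

Run:
```python
from h import *
from scipy.optimize import least_squares
Ps={n:cloud(n) for n in('scene1','side1')}
cols={n:np.load('pics/%s.npz'%n)['p'] for n in Ps}
def sel(n,lo,hi):
    P=Ps[n].reshape(-1,3); return P[np.all((P>lo)&(P<hi),1)]
def rect(q):
    r=cv2.minAreaRect(q[:,:2].astype(np.float32)); return np.round(r[0],1),np.round(r[1],1),round(r[2],2)
for n in Ps:
    print(n)
    q=sel(n,[360,-420,70],[580,-190,130]); 
    A=np.c_[q[:,:2],np.ones(len(q))]; w=np.ones(len(q),bool)
    for _ in range(15):
        s=np.linalg.lstsq(A[w],q[w,2],rcond=None)[0]; w=abs(A@s-q[:,2])<3
    t=q[w]; print('lid plane',s,w.sum(),'lid rect all',rect(t))
    x=t[t[:,0]>430]; 
    med=np.median(t,0); print(med, 'grip pts', np.round(np.mean(q[q[:,0]<410],0)), (q[:,0]<410).sum())
    b=cv2.boxPoints(cv2.minAreaRect(t[:,:2].astype(np.float32))); print(np.round(b).tolist())
    print('tray',rect(sel(n,[430,160,11],[620,410,24])))
    for nm,lo,hi,r in(('jar',[530,-30,20],[650,100,108],32),('bottle',[520,-125,25],[600,-55,80],22),('strip',[690,0,20],[780,90,92],24.5),):
        q=sel(n,lo,hi); f=least_squares(lambda c:np.hypot(q[:,0]-c[0],q[:,1]-c[1])-r,np.mean(q,0)[:2]+(np.array([-30,0]) if n[1]=='c' else np.array([20,-20])),loss='soft_l1'); print(nm,f.x,np.abs(f.fun).mean())
    q=sel(n,[530,-30,105],[650,100,120]);print('jartop',np.round(q.min(0)/2+q.max(0)/2,1),np.round(np.ptp(q,axis=0)))
    q=sel(n,[520,-125,120],[600,-55,140]);print('bottop',np.round(q.min(0)/2+q.max(0)/2,1),np.round(np.ptp(q,axis=0)))
    q=sel(n,[530,-60,32],[615,0,60]); print('cell',rect(q),np.median(q,0),len(q))
    P=Ps[n]; c=cols[n].max(2); m=(c>75)&(P[...,2]>5)&(P[...,2]<12)&(P[...,0]>500)&(P[...,0]<660)&(P[...,1]>-130)&(P[...,1]<100)
    l,k,st,ce=cv2.connectedComponentsWithStats(m.astype(np.uint8))
    for i in range(1,l):
        if st[i,4]>25: q=P[k==i]; print('disc?',np.round(q.min(0)),np.round(q.max(0)),len(q))
```

```text
scene1
lid plane [-1.14908635e-01 -5.65949567e-03  1.41429157e+02] 2560 lid rect all (array([ 457.7, -306.4]), array([174.9, 183.2]), 3.2)
[ 481.51447583 -303.36878528   87.93516603] grip pts [ 389. -305.   94.] 106
[[365.0, -220.0], [376.0, -403.0], [550.0, -393.0], [540.0, -210.0]]
tray (array([526.1, 284.8]), array([201.8, 137.1]), 84.65)
jar [581.61174399  30.61110411] 5.4569951177673035
bottle [553.01115859 -90.90288189] 0.965245290532137
strip [718.93505996  40.90185578] 0.9167888692536149
jartop [581.7  32.5 109.3] [69. 63.  8.]
bottop [555.  -90.6 124.3] [28. 26.  8.]
cell (array([576.8, -31.6]), array([27.3, 55.5]), 72.75) [579.95547896 -29.62096218  38.78969146] 218
disc? [ 529. -119.    5.] [583. -59.  12.] 89
disc? [557.  -7.   5.] [622.  72.  12.] 144
side1
lid plane [-1.18157974e-01 -1.03422918e-02  1.40863227e+02] 1997 lid rect all (array([ 455. , -306.4]), array([175.7, 189.8]), 4.0)
[ 474.11674357 -299.90190575   88.06600319] grip pts [ 394. -288.   90.] 223
[[361.0, -218.0], [374.0, -407.0], [549.0, -395.0], [536.0, -206.0]]
tray (array([522.9, 283.6]), array([200.3, 133.2]), 85.09)
jar [581.19938525  30.17314863] 5.885345102119691
bottle [553.15464121 -91.68348916] 1.0520779304164745
strip [721.93944984  39.46947313] 1.7374940424804697
jartop [579.8  32.1 108.6] [64. 64.  7.]
bottop [552.4 -90.8 123.4] [27. 30.  7.]
cell (array([571.3, -30.5]), array([26.4, 56.5]), 74.26) [565.21551416 -27.56307727  37.29456137] 161
disc? [ 522. -113.    5.] [571. -59.  11.] 90
disc? [540.  -4.   5.] [615.  71.  12.] 142
```

```bash
cat >> h.py <<'E'
def plan(*wps):
    s=bot.read_state(); R=Ro.from_euler('xyz',s['orientation']); p=np.array(s['eef_pos'])
    print('t',round(s['t'],2),'at',np.round(p,1),np.round(s['orientation'],3),'w',round(s['grip_width'],1),'F',np.round(s['wrist_force'],1),'g',round(s['grasp_force'],1))
    for x,y,z,psi in wps:
        d=R.inv().apply(np.array([x,y,z])-p); r=(R.inv()*Ro.from_euler('xyz',[np.pi,0,psi])).as_rotvec()
        print(np.round(d,1).tolist(),np.round(r,3).tolist())
E
python3 -c "
from h import *
plan((383.5,-311.7,250,.061))"
```

```text
t 0.25 at [ 167.2 -523.8  302.4] [-3.141 -0.     0.309] w 92.8 F [-0.2 -0.2 -0.7] g 0.0
[270.6, -136.3, 52.5] [-0.001, -0.0, 0.248]
```

Careful with the scale: shifts go in shares of 0.75 m and turns go in shares of pi rad. That gives: 270.6 mm / 750 = 0.3608, -136.3 mm / 750 = -0.1817, 0.248 rad / 3.1416 = 0.0789.

Emit:
{"fn": "step_arm", "kwargs": {"steps": [[[0.3608,-0.1817,0.07,0,0,0.0789,50],[0.3608,-0.1817,0.07,0,0,0.0789,50],[0.3608,-0.1817,0.07,0,0,0.0789,50],[0.3608,-0.1817,0.07,0,0,0.0789,50],[0.3608,-0.1817,0.07,0,0,0.0789,50],[0.3608,-0.1817,0.07,0,0,0.0789,50],[0.3608,-0.1817,0.07,0,0,0.0789,50],[0.3608,-0.1817,0.07,0,0,0.0789,50]]], "grip_force": 25}}

```text
t: 0.92
eef_pos: [385.6, -308.1, 249.4]
orientation: [-3.139, -0.0, 0.063]
wrist_force: [-0.3, 0.5, 0.2]
grip_width: 50.6
grasp_force: 0.0
```

Emit:
{"fn": "step_arm", "kwargs": {"steps": [[[0,0,0,0,0,0,50],[0,0,0,0,0,0,50],[0,0,0,0,0,0,50]]]}}

```text
t: 1.17
eef_pos: [383.3, -312.5, 250.4]
orientation: [3.141, 0.0, 0.061]
wrist_force: [-0.5, -0.5, 0.3]
grip_width: 49.9
grasp_force: 0.0
```

Run:
```python
from h import *
snap('wrist','w1'); plan((383.5,-311.7,155,.061))
P=cloud('w1'); q=P.reshape(-1,3)
m=(q[:,2]>78)&(q[:,2]<115)&(q[:,0]<412)&(q[:,0]>340)&(q[:,1]<-250)&(q[:,1]>-370)
print(m.sum(), np.round(np.percentile(q[m],[1,50,99],axis=0)))
```

```text
t 1.22 at [ 383.  -312.9  250.5] [3.141 0.    0.06 ] w 50.1 F [ 0.3 -0.3 -0.1] g 0.0
[0.5, -1.2, 95.5] [0.001, 0.0, -0.001]
1033 [[ 368. -326.   92.]
 [ 391. -316.   95.]
 [ 412. -305.   98.]]
```

View pics/w1.png

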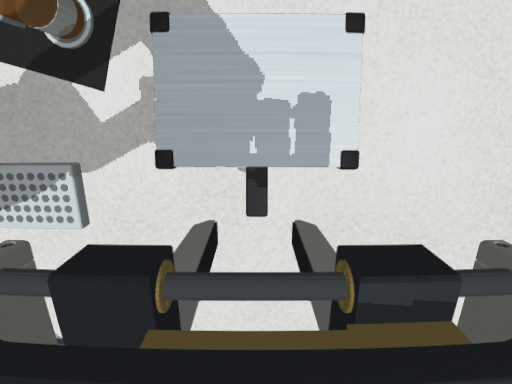

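The wrist view shows the case squared to the tool, with the pull grip at (257,190) centred between the fingers. I'll descend and pinch it.

Converted, 96 mm / 750 = 0.128, 85 mm / 750 = 0.1133.

Emit:
{"fn": "step_arm", "kwargs": {"steps": [[[0.0007,0.0016,0.04,0,0,0,50],[0.0007,0.0016,0.08,0,0,0,50],[0.0007,0.0016,0.1133,0,0,0,50],[0.0007,0.0016,0.128,0,0,0,50],[0.0007,0.0016,0.128,0,0,0,50],[0.0007,0.0016,0.128,0,0,0,10],[0.0007,0.0016,0.128,0,0,0,10],[0.0007,0.0016,0.128,0,0,0,10]]]}}

```text
t: 1.88
eef_pos: [384.4, -314.3, 155.6]
orientation: [3.139, -0.002, 0.06]
wrist_force: [0.1, -0.7, 0.6]
grip_width: 34.6
grasp_force: 0.0
```

Emit:
{"fn": "step_arm", "kwargs": {"steps": [[[0,0,0,0,0,0,10],[0,0,0,0,0,0,10],[0,0,0,0,0,0,10],[0,0,0,0,0,0,10]]]}}

```text
t: 2.22
eef_pos: [384.5, -314.2, 155.1]
orientation: [3.139, -0.001, 0.061]
wrist_force: [-0.8, -3.8, 1.1]
grip_width: 19.7
grasp_force: 25.0
```

Run:
```python
from h import *
plan()
# arc: offsets relative to theta0=.116
c=lambda t:np.array([-162*np.cos(t)+10*np.sin(t),162*np.sin(t)+10*np.cos(t)])
for t in np.arange(.116,1.8,.1): print(round(t,2),np.round(c(t)-c(.116),1), np.round(np.array([0,60+65])+c(t)+[543.5*0,0],1))
```

```text
t 2.22 at [ 384.5 -314.2  155.1] [ 3.139e+00 -1.000e-03  6.100e-02] w 19.7 F [-0.8 -3.8  1.1] g 25.0
0.12 [0. 0.] [-159.8  153.7]
0.22 [ 3.7 15.8] [-156.1  169.5]
0.32 [ 8.9 31.2] [-150.9  184.8]
0.42 [15.6 45.9] [-144.1  199.6]
0.52 [23.8 59.9] [-136.   213.6]
0.62 [33.3 73.1] [-126.4  226.8]
0.72 [44.1 85.2] [-115.7  238.9]
0.82 [56.  96.2] [-103.7  249.9]
0.92 [ 69.  105.9] [-90.7 259.6]
1.02 [ 82.9 114.3] [-76.8 268. ]
1.12 [ 97.6 121.2] [-62.2 274.9]
1.22 [112.9 126.7] [-46.9 280.4]
1.32 [128.6 130.6] [-31.2 284.3]
1.42 [144.7 132.9] [-15.1 286.6]
1.52 [160.9 133.6] [  1.1 287.3]
1.62 [177.1 132.7] [ 17.3 286.4]
1.72 [193.1 130.2] [ 33.3 283.8]
```

Emit:
{"fn": "step_arm", "kwargs": {"steps": [[[0.0049,0,-0.0211,0,0,0,10],[0.0119,0,-0.0416,0,0,0,10],[0.0208,0,-0.0612,0,0,0,10],[0.0317,0,-0.0799,0,0,0,10],[0.0444,0,-0.0975,0,0,0,10],[0.0588,0,-0.1136,0,0,0,10],[0.0747,0,-0.1283,0,0,0,10],[0.092,0,-0.1412,0,0,0,10]]]}}

```text
t: 2.88
eef_pos: [453.0, -310.2, 260.3]
orientation: [3.139, 0.001, 0.061]
wrist_force: [0.6, -9.9, -9.6]
grip_width: 20.0
grasp_force: 25.0
```

Converted, 124.1 mm / 750 = 0.1655, 108.1 mm / 750 = 0.1441.

Emit:
{"fn": "step_arm", "kwargs": {"steps": [[[0.0185,0,-0.0112,0,0,0,10],[0.0381,0,-0.0204,0,0,0,10],[0.0585,0,-0.0277,0,0,0,10],[0.0795,0,-0.0329,0,0,0,10],[0.1009,0,-0.036,0,0,0,10],[0.1225,0,-0.0369,0,0,0,10],[0.1441,0,-0.0357,0,0,0,10],[0.1655,0,-0.0324,0,0,0,10]]]}}

```text
t: 3.55
eef_pos: [576.6, -302.9, 285.1]
orientation: [3.138, 0.002, 0.06]
wrist_force: [-3.2, -7.1, 2.1]
grip_width: 19.5
grasp_force: 25.0
```

Emit:
{"fn": "step_arm", "kwargs": {"steps": [[[0,0,0,0,0,0,10],[0,0,0,0,0,0,10],[0,0,0,0,0,0,35],[0,0,0,0,0,0,35],[0,0,0,0,0,0,35],[0,0,0,0,0,0,35]]]}}

```text
t: 4.05
eef_pos: [576.6, -300.7, 284.2]
orientation: [-3.14, 0.001, 0.061]
wrist_force: [-0.7, -0.8, 0.2]
grip_width: 34.7
grasp_force: 0.0
```

Run:
```python
from h import *
snap('scene','s2'); plan()
```

```text
t 4.1 at [ 576.6 -300.9  284.3] [-3.141e+00  1.000e-03  6.100e-02] w 34.8 F [ 0.6 -0.2  0. ] g 0.0
```

View pics/s2.png

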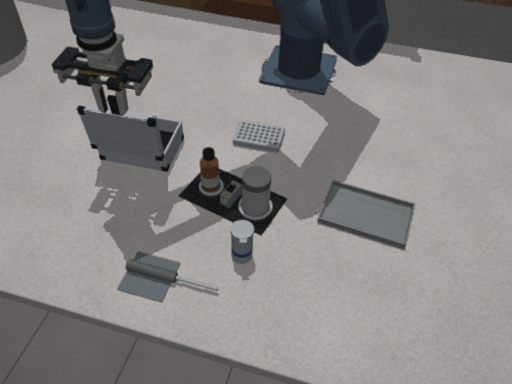

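The lid at (120,130) leans back past vertical and the fingers are clear of it. Next I'll go above the jar.

Run:
```python
from h import *
plan((576.6,-301,320,.061),(580.5,32,250,1.36))
from scipy.optimize import least_squares
for n in('scene1','side1'):
    P=cloud(n).reshape(-1,3)
    q=P[np.all((P>[530,-10,55])&(P<[650,100,105]),1)]
    f=least_squares(lambda c:np.hypot(q[:,0]-c[0],q[:,1]-c[1])-32,[580,32],loss='soft_l1'); print(f.x,abs(f.fun).mean(),len(q))
```

```text
t 4.1 at [ 576.6 -300.9  284.3] [-3.141e+00  1.000e-03  6.100e-02] w 34.8 F [ 0.6 -0.2  0. ] g 0.0
[-0.1, 0.1, -35.7] [-0.001, 0.001, -0.0]
[24.1, -332.0, 34.5] [-0.001, -0.0, -1.299]
[581.49017765  31.79167526] 0.9109830446047622 425
[581.65853175  30.871642  ] 1.089435339517392 460
```

Converted, -332 mm / 750 = -0.4427, -40 mm / 750 = -0.0533, -1.299 rad / 3.1416 = -0.4135.

Emit:
{"fn": "step_arm", "kwargs": {"steps": [[[0,0,-0.048,0,0,0,50],[0,0,-0.048,0,0,0,60],[0.0293,-0.0533,-0.048,0,0,-0.0382,93],[0.0333,-0.4427,-0.0267,0,0,-0.4135,93],[0.0333,-0.4427,0,0,0,-0.4135,93],[0.0333,-0.4427,0.0453,0,0,-0.4135,93],[0.0333,-0.4427,0.0453,0,0,-0.4135,93],[0.0333,-0.4427,0.0453,0,0,-0.4135,93]]]}}

```text
t: 4.77
eef_pos: [585.4, -59.1, 277.8]
orientation: [3.14, -0.001, 0.812]
wrist_force: [1.0, -0.1, -0.7]
grip_width: 83.6
grasp_force: 0.0
```

```bash
python3 -c "
from h import *
plan((581.5,31.5,220,1.36))"
```

```text
t 4.77 at [585.4 -59.1 277.8] [ 3.14e+00 -1.00e-03  8.12e-01] w 83.6 F [ 1.  -0.1 -0.7] g 0.0
[63.0, -65.3, 57.8] [0.002, -0.001, -0.548]
```

Converted, -65 mm / 750 = -0.0867, 63 mm / 750 = 0.084, -0.548 rad / 3.1416 = -0.1744.

Emit:
{"fn": "step_arm", "kwargs": {"steps": [[[0.084,-0.0867,0.0773,0,0,-0.1744,93],[0.084,-0.0867,0.0773,0,0,-0.1744,93],[0.084,-0.0867,0.0773,0,0,-0.1744,93],[0.084,-0.0867,0.0773,0,0,-0.1744,93],[0.084,-0.0867,0.0773,0,0,-0.1744,93],[0.084,-0.0867,0.0773,0,0,-0.1744,93],[0.084,-0.0867,0.0773,0,0,-0.1744,93],[0.084,-0.0867,0.0773,0,0,-0.1744,93]]]}}

```text
t: 5.43
eef_pos: [582.7, 29.2, 220.0]
orientation: [3.141, -0.0, 1.352]
wrist_force: [-0.2, -0.1, -0.0]
grip_width: 93.4
grasp_force: 0.0
```

Run:
```python
from h import *
snap('wrist','w2'); plan((581.5,31.5,140,1.36))
P=cloud('w2').reshape(-1,3)
for lo,hi in(([530,-10,100],[650,100,125]),([520,-125,118],[600,-55,140])):
    q=P[np.all((P>lo)&(P<hi),1)]; print(len(q),np.round(cv2.minEnclosingCircle(q[:,:2].astype(np.float32))[0],1),np.round(np.percentile(q,[2,50,98],axis=0),1).tolist())
```

```text
t 5.48 at [582.7  29.1 220. ] [ 3.141 -0.     1.352] w 93.1 F [-0.4 -0.6  0.7] g 0.0
[2.1, -1.7, 80.0] [0.001, -0.0, -0.008]
5287 [582.7  28.3] [[554.5, 0.2, 106.3], [583.5, 30.8, 110.1], [611.8, 58.9, 111.4]]Traceback (most recent call last):
  File "<stdin>", line 5, in <module>
    return _quantile_unchecked(
        a, q, axis, out, overwrite_input, method, keepdims, weights)
    return _ureduce(a,
                    func=_quantile_ureduce_func,
    ...<5 lines>...
                    overwrite_input=overwrite_input,
                    method=method)
    r = func(a, **kwargs)
    result = _quantile(arr,
                       quantiles=q,
    ...<2 lines>...
                       out=out,
                       weights=wgt)
    slices_having_nans = np.isnan(arr[-1, ...])
                                  ~~~^^^^^^^^^
IndexError: index -1 is out of bounds for axis 0 with size 0
```

View pics/w2.png

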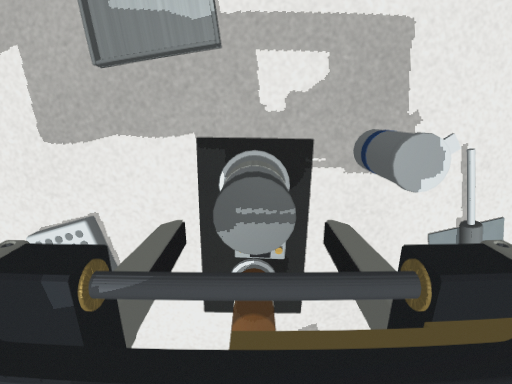

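The wrist view shows the jar cap at (255,215), centred between the open fingers, and the strip tube at (400,160) clear of them. I'll descend and grip.

Converted, 80 mm / 750 = 0.1067, 1.7 mm / 750 = 0.0023.

Emit:
{"fn": "step_arm", "kwargs": {"steps": [[[0.0023,-0.0013,0,0,0,0,93],[0.0023,-0.0013,0.04,0,0,0,93],[0.0023,-0.0013,0.08,0,0,0,93],[0.0023,-0.0013,0.1067,0,0,0,93],[0.0023,-0.0013,0.1067,0,0,0,93],[0.0023,-0.0013,0.1067,0,0,0,55],[0.0023,-0.0013,0.1067,0,0,0,55],[0.0023,-0.0013,0.1067,0,0,0,55]]], "grip_force": 25}}

```text
t: 6.15
eef_pos: [583.1, 31.1, 141.5]
orientation: [3.138, -0.0, 1.353]
wrist_force: [-0.2, -0.3, -0.4]
grip_width: 77.4
grasp_force: 0.0
```

Emit:
{"fn": "step_arm", "kwargs": {"steps": [[[0,0,0,0,0,0,55],[0,0,0,0,0,0,55],[0,0,0,0,0,0,55],[0,0,0,0,0,0,55]]]}}

```text
t: 6.48
eef_pos: [582.7, 31.2, 141.0]
orientation: [3.139, -0.0, 1.354]
wrist_force: [-0.3, 0.5, 5.7]
grip_width: 64.9
grasp_force: 25.0
```

```bash
python3 -c "
from h import *
plan((582,31,220,1.352),(529,334,220,1.352),(529,334,135,1.352))"
```

```text
t 6.48 at [582.7  31.2 141. ] [ 3.139 -0.     1.354] w 64.9 F [-0.3  0.5  5.7] g 25.0
[-0.4, -0.4, -79.0] [0.003, -0.0, 0.002]
[284.1, -117.4, -79.3] [0.003, -0.0, 0.002]
[284.1, -117.7, 5.7] [0.003, -0.0, 0.002]
```

Converted, 195 mm / 750 = 0.26, 160 mm / 750 = 0.2133.

Emit:
{"fn": "step_arm", "kwargs": {"steps": [[[0,0,-0.02,0,0,0,55],[0,0,-0.06,0,0,0,55],[0.0267,-0.0107,-0.0933,0,0,0,55],[0.0733,-0.0307,-0.1053,0,0,0,55],[0.12,-0.0493,-0.1053,0,0,0,55],[0.1667,-0.068,-0.1053,0,0,0,55],[0.2133,-0.088,-0.1053,0,0,0,55],[0.26,-0.1067,-0.1053,0,0,0,55]]]}}

```text
t: 7.15
eef_pos: [544.6, 240.5, 218.4]
orientation: [-3.141, 0.0, 1.353]
wrist_force: [1.4, 0.2, -2.7]
grip_width: 64.3
grasp_force: 25.0
```

Converted, 88 mm / 750 = 0.1173, 86 mm / 750 = 0.1147.

Emit:
{"fn": "step_arm", "kwargs": {"steps": [[[0.04,-0.0173,0,0,0,0,55],[0.08,-0.0333,0,0,0,0,55],[0.104,-0.044,0,0,0,0,55],[0.1147,-0.048,0,0,0,0,55],[0.1173,-0.0493,0,0,0,0,55],[0.1173,-0.0493,0,0,0,0,55]]]}}

```text
t: 7.65
eef_pos: [528.3, 332.7, 218.2]
orientation: [-3.141, 0.001, 1.355]
wrist_force: [0.2, -1.4, -1.7]
grip_width: 64.7
grasp_force: 25.0
```

Run:
```python
from h import *
snap('scene','s3'); plan((529,334,137,1.354))
P=cloud('s3'); a=P.reshape(-1,3)
q=a[np.all((a>[430,160,11])&(a<[620,410,24]),1)]; r=cv2.minAreaRect(q[:,:2].astype(np.float32)); print(r)
```

```text
t 7.7 at [528.6 331.9 218.2] [-3.141e+00  1.000e-03  1.354e+00] w 64.2 F [ 0.4  0.5 -2.9] g 25.0
[2.2, -0.1, 81.2] [-0.0, 0.001, -0.0]
((524.1439819335938, 285.3009948730469), (201.67308044433594, 137.11053466796875), 85.14485168457031)
```

View pics/s3.png

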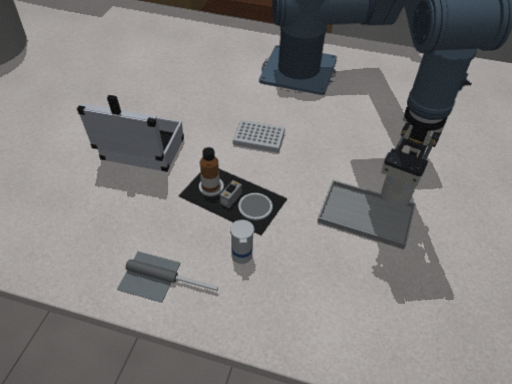

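The jar hangs over the right half of the tray at (402,180), and the bare large disc is visible at (256,206). I'll lower the jar.

Converted, 81.5 mm / 750 = 0.1087, 81 mm / 750 = 0.108.

Emit:
{"fn": "step_arm", "kwargs": {"steps": [[[0.0013,0,0.04,0,0,0,55],[0.0013,0,0.08,0,0,0,55],[0.0013,0,0.0987,0,0,0,55],[0.0013,0,0.1053,0,0,0,55],[0.0013,0,0.108,0,0,0,55],[0.0013,0,0.1087,0,0,0,55],[0.0013,0,0.1087,0,0,0,55]]]}}

```text
t: 8.28
eef_pos: [529.9, 333.6, 138.4]
orientation: [3.14, -0.001, 1.353]
wrist_force: [0.0, 0.4, -2.4]
grip_width: 64.8
grasp_force: 25.0
```

Run:
```python
from h import *
plan()
P=cloud('s3'); c=np.load('pics/s3.npz')['p'].max(2)
m=np.zeros(c.shape,np.uint8); m[185:225,230:285]=1; m&=(c>60).astype(np.uint8)
k=cv2.findContours(m,cv2.RETR_EXTERNAL,cv2.CHAIN_APPROX_NONE)[0]
k=max(k,key=cv2.contourArea); e=cv2.fitEllipse(k); print(e,world('s3',[e[0]],9))
```

```text
t 8.28 at [529.9 333.6 138.4] [ 3.140e+00 -1.000e-03  1.353e+00] w 64.8 F [ 0.   0.4 -2.4] g 25.0
((254.9826202392578, 205.6941375732422), (26.84464454650879, 34.337562561035156), 92.70179748535156) [[583.1  32.6   9. ]]
```

Converted, 2.5 mm / 750 = 0.0033, 1.5 mm / 750 = 0.002.

Emit:
{"fn": "step_arm", "kwargs": {"steps": [[[0,0,0.002,0,0,0,55],[0,0,0.0033,0,0,0,55],[0,0,0.0033,0,0,0,55],[0,0,0.0033,0,0,0,55]]]}}

```text
t: 8.62
eef_pos: [529.5, 334.2, 136.0]
orientation: [3.139, -0.001, 1.354]
wrist_force: [0.5, -0.6, 2.8]
grip_width: 64.8
grasp_force: 25.0
```

The jar is on the tray floor. I'll release, rise and go to the bottle.

Converted, -94 mm / 750 = -0.1253, -80 mm / 750 = -0.1067.

Emit:
{"fn": "step_arm", "kwargs": {"steps": [[[0,0,0,0,0,0,70],[0,0,0,0,0,0,93],[0,0,0,0,0,0,93],[0,0,0,0,0,0,93],[0,0,-0.0267,0,0,0,93],[0,0,-0.0667,0,0,0,93],[0,0,-0.1067,0,0,0,93],[0,0,-0.1253,0,0,0,93]]]}}

```text
t: 9.28
eef_pos: [529.8, 334.4, 232.2]
orientation: [3.138, -0.003, 1.354]
wrist_force: [0.6, 0.7, 0.7]
grip_width: 93.1
grasp_force: 0.0
```

```bash
python3 -c "
from h import *
plan((553.3,-91,230,1.354))"
```

```text
t 9.28 at [529.8 334.4 232.2] [ 3.138e+00 -3.000e-03  1.354e+00] w 93.1 F [0.6 0.7 0.7] g 0.0
[-410.4, 114.5, 1.6] [0.004, -0.003, -0.0]
```

Converted, -410.4 mm / 750 = -0.5472, 114.5 mm / 750 = 0.1527.

Emit:
{"fn": "step_arm", "kwargs": {"steps": [[[-0.5472,0.1527,0.0021,0,0,0,93],[-0.5472,0.1527,0.0021,0,0,0,93],[-0.5472,0.1527,0.0021,0,0,0,93],[-0.5472,0.1527,0.0021,0,0,0,93],[-0.5472,0.1527,0.0021,0,0,0,93],[-0.5472,0.1527,0.0021,0,0,0,93],[-0.5472,0.1527,0.0021,0,0,0,93],[-0.5472,0.1527,0.0021,0,0,0,93]]]}}

```text
t: 9.95
eef_pos: [546.7, -0.8, 227.3]
orientation: [3.142, -0.0, 1.354]
wrist_force: [0.5, -0.9, -0.2]
grip_width: 92.8
grasp_force: 0.0
```

```bash
python3 -c "
from h import *
plan((553.3,-91,230,1.354))"
```

```text
t 9.95 at [546.7  -0.8 227.3] [ 3.142 -0.     1.354] w 92.8 F [ 0.5 -0.9 -0.2] g 0.0
[-86.7, 25.8, -2.7] [0.0, -0.0, 0.0]
```

Emit:
{"fn": "step_arm", "kwargs": {"steps": [[[-0.0533,0.016,0,0,0,0,93],[-0.1093,0.0333,0,0,0,0,93],[-0.1093,0.0333,0,0,0,0,93],[-0.1093,0.0333,0,0,0,0,93],[-0.1093,0.0333,0,0,0,0,93],[-0.1093,0.0333,0,0,0,0,93]]]}}

```text
t: 10.45
eef_pos: [553.6, -83.0, 227.1]
orientation: [-3.141, -0.001, 1.355]
wrist_force: [0.2, -0.4, -0.1]
grip_width: 92.7
grasp_force: 0.0
```

Run:
```python
from h import *
snap('wrist','w3'); plan((553.3,-91,136,1.354))
P=cloud('w3').reshape(-1,3)
for lo,hi in(([520,-125,118],[600,-55,140]),([540,-60,30],[610,0,60])):
    q=P[np.all((P>lo)&(P<hi),1)]
    if len(q): print(len(q),cv2.minAreaRect(q[:,:2].astype(np.float32)),np.round(np.percentile(q,[2,50,98],axis=0),1).tolist())
```

```text
t 10.5 at [553.7 -82.7 227.2] [-3.141 -0.     1.356] w 93.0 F [-0.7 -0.2 -1.1] g 0.0
[-8.2, 1.5, 91.2] [-0.001, -0.0, 0.002]
1062 ((554.6448974609375, -94.1049575805664), (27.334228515625, 27.51808738708496), 1.807167887687683) [[542.5, -106.3, 119.9], [554.9, -92.9, 125.1], [567.1, -81.0, 126.4]]
1465 ((575.3648681640625, -34.89440155029297), (26.287384033203125, 56.121559143066406), 74.89360809326172) [[548.8, -50.6, 36.2], [575.3, -34.3, 38.5], [601.7, -18.5, 45.1]]
```

View pics/w3.png

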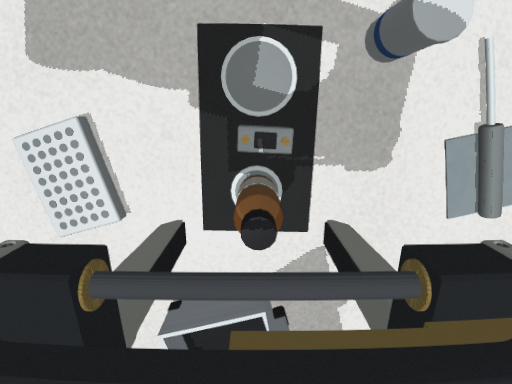

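The bottle cap is at (259,228) between the fingers, and the cell is at (265,140). I'll align, descend and grip.

Converted, 91 mm / 750 = 0.1213, -8.8 mm / 750 = -0.0117.

Emit:
{"fn": "step_arm", "kwargs": {"steps": [[[-0.0117,0.0027,0,0,0,0,93],[-0.0117,0.0027,0.04,0,0,0,93],[-0.0117,0.0027,0.08,0,0,0,93],[-0.0117,0.0027,0.1093,0,0,0,93],[-0.0117,0.0027,0.1213,0,0,0,80],[-0.0117,0.0027,0.1213,0,0,0,60],[-0.0117,0.0027,0.1213,0,0,0,36],[-0.0117,0.0027,0.1213,0,0,0,36]]]}}

```text
t: 11.17
eef_pos: [555.0, -93.5, 137.8]
orientation: [3.139, 0.0, 1.354]
wrist_force: [-0.5, -0.1, 0.0]
grip_width: 71.0
grasp_force: 0.0
```

Emit:
{"fn": "step_arm", "kwargs": {"steps": [[[0,0,0,0,0,0,36],[0,0,0,0,0,0,36],[0,0,0,0,0,0,36],[0,0,0,0,0,0,36],[0,0,0,0,0,0,36]]]}}

```text
t: 11.58
eef_pos: [554.2, -93.5, 137.0]
orientation: [3.141, 0.0, 1.354]
wrist_force: [-0.3, -0.1, 3.5]
grip_width: 43.4
grasp_force: 25.0
```

```bash
python3 -c "
from h import *
plan((520,234,230,1.356))"
```

```text
t 11.58 at [554.2 -93.5 137. ] [3.141 0.    1.354] w 43.4 F [-0.3 -0.1  3.5] g 25.0
[312.5, -103.8, -93.1] [0.001, 0.0, -0.002]
```

Converted, 185 mm / 750 = 0.2467, 150 mm / 750 = 0.2.

Emit:
{"fn": "step_arm", "kwargs": {"steps": [[[0,0,-0.02,0,0,0,36],[0,0,-0.06,0,0,0,36],[0.02,-0.0067,-0.1,0,0,0,36],[0.06,-0.02,-0.1133,0,0,0,36],[0.1067,-0.036,-0.1133,0,0,0,36],[0.1533,-0.0507,-0.1133,0,0,0,36],[0.2,-0.0667,-0.1133,0,0,0,36],[0.2467,-0.0813,-0.1133,0,0,0,36]]]}}

```text
t: 12.25
eef_pos: [533.4, 101.8, 221.3]
orientation: [-3.141, 0.0, 1.353]
wrist_force: [0.5, -0.2, -1.4]
grip_width: 43.7
grasp_force: 25.0
```

Emit:
{"fn": "step_arm", "kwargs": {"steps": [[[0.0467,-0.016,0,0,0,0,36],[0.0933,-0.0307,0,0,0,0,36],[0.1333,-0.0453,0,0,0,0,36],[0.16,-0.0533,0,0,0,0,36],[0.168,-0.056,0,0,0,0,36],[0.168,-0.056,0,0,0,0,36],[0.168,-0.056,0,0,0,0,36]]]}}

```text
t: 12.83
eef_pos: [520.1, 232.0, 221.0]
orientation: [-3.141, 0.001, 1.355]
wrist_force: [0.1, 0.6, -1.4]
grip_width: 43.8
grasp_force: 25.0
```

```bash
python3 -c "
from h import *
plan((520,234,135,1.356))"
```

```text
t 12.83 at [520.1 232.  221. ] [-3.141e+00  1.000e-03  1.355e+00] w 43.8 F [ 0.1  0.6 -1.4] g 25.0
[2.0, -0.5, 86.0] [-0.0, 0.001, -0.001]
```

Converted, 88.5 mm / 750 = 0.118, 87 mm / 750 = 0.116.

Emit:
{"fn": "step_arm", "kwargs": {"steps": [[[0,0,0.04,0,0,0,36],[0,0,0.08,0,0,0,36],[0,0,0.104,0,0,0,36],[0,0,0.112,0,0,0,36],[0,0,0.116,0,0,0,36],[0,0,0.118,0,0,0,36],[0,0,0.118,0,0,0,36],[0,0,0.118,0,0,0,36]]]}}

```text
t: 13.5
eef_pos: [521.3, 232.3, 134.2]
orientation: [3.139, -0.001, 1.353]
wrist_force: [0.1, -0.9, -1.9]
grip_width: 43.6
grasp_force: 25.0
```

Converted, 2.5 mm / 750 = 0.0033, 1.5 mm / 750 = 0.002.

Emit:
{"fn": "step_arm", "kwargs": {"steps": [[[0,0,0.002,0,0,0,36],[0,0,0.0033,0,0,0,36],[0,0,0.0033,0,0,0,36],[0,0,0.0033,0,0,0,36]]]}}

```text
t: 13.83
eef_pos: [521.1, 232.7, 132.0]
orientation: [3.139, -0.001, 1.354]
wrist_force: [-0.7, -1.2, 5.7]
grip_width: 43.7
grasp_force: 25.0
```

Converted, -100 mm / 750 = -0.1333, -80 mm / 750 = -0.1067.

Emit:
{"fn": "step_arm", "kwargs": {"steps": [[[0,0,0,0,0,0,60],[0,0,0,0,0,0,80],[0,0,0,0,0,0,80],[0,0,0,0,0,0,80],[0,0,-0.0267,0,0,0,80],[0,0,-0.0667,0,0,0,80],[0,0,-0.1067,0,0,0,80],[0,0,-0.1333,0,0,0,80]]]}}

```text
t: 14.5
eef_pos: [520.9, 232.7, 232.8]
orientation: [3.139, -0.001, 1.354]
wrist_force: [0.4, 0.2, 0.6]
grip_width: 79.8
grasp_force: 0.0
```

```bash
python3 -c "
from h import *
plan((574.5,-32,220,-.276))"
```

```text
t 14.5 at [520.9 232.7 232.8] [ 3.139e+00 -1.000e-03  1.354e+00] w 79.8 F [0.4 0.2 0.6] g 0.0
[-247.0, 109.3, 12.8] [0.001, -0.003, 1.63]
```

Converted, -247 mm / 750 = -0.3293, 109 mm / 750 = 0.1453, 1.63 rad / 3.1416 = 0.5188.

Emit:
{"fn": "step_arm", "kwargs": {"steps": [[[-0.3293,0.1453,0,0,0,0.5188,60],[-0.3293,0.1453,0,0,0,0.5188,60],[-0.3293,0.1453,0,0,0,0.5188,60],[-0.3293,0.1453,0,0,0,0.5188,60],[-0.3293,0.1453,0,0,0,0.5188,60],[-0.3293,0.1453,0,0,0,0.5188,60],[-0.3293,0.1453,0.016,0,0,0.5188,60],[-0.3293,0.1453,0.016,0,0,0.5188,60]]]}}

```text
t: 15.17
eef_pos: [573.8, -37.0, 216.6]
orientation: [3.141, 0.002, 0.343]
wrist_force: [-0.9, 0.5, -0.4]
grip_width: 59.7
grasp_force: 0.0
```

```bash
python3 -c "
from h import *
plan((574.5,-32,220,-.276))"
```

```text
t 15.17 at [573.8 -37.  216.6] [3.141e+00 2.000e-03 3.430e-01] w 59.7 F [-0.9  0.5 -0.4] g 0.0
[2.3, -4.5, -3.4] [0.001, 0.001, 0.619]
```

Converted, 0.57 rad / 3.1416 = 0.1814.

Emit:
{"fn": "step_arm", "kwargs": {"steps": [[[0,0,0,0,0,0.1814,60],[0,0,0,0,0,0.1814,60],[0,0,0,0,0,0.1814,60],[0,0,0,0,0,0.1814,60],[0,0,0,0,0,0.1814,60],[0,0,0,0,0,0.1814,60],[0,0,0,0,0,0.1814,60]]]}}

```text
t: 15.75
eef_pos: [573.5, -32.2, 218.2]
orientation: [-3.142, 0.0, -0.214]
wrist_force: [-0.1, 0.2, -0.3]
grip_width: 59.9
grasp_force: 0.0
```

Run:
```python
from h import *
snap('wrist','w4'); snap('scene','s4'); plan((574.5,-32,102,-.276))
for n in('w4','s4'):
    P=cloud(n).reshape(-1,3)
    q=P[np.all((P>[530,-70,30])&(P<[620,5,60]),1)]
    if len(q): print(len(q),cv2.minAreaRect(q[:,:2].astype(np.float32)),np.round(np.percentile(q,[2,50,98],axis=0),1).tolist())
P=cloud('s4').reshape(-1,3)
for lo,hi in(([480,180,98],[580,400,108]),([480,180,112],[580,400,125])):
    q=P[np.all((P>lo)&(P<hi),1)]
    if len(q): print('parked',np.round(np.percentile(q,[2,50,98],axis=0)).tolist())
c=np.load('pics/s4.npz')['p'].max(2)
m=np.zeros(c.shape,np.uint8); m[172:200,192:226]=1; m&=(c>60).astype(np.uint8)
k=max(cv2.findContours(m,cv2.RETR_EXTERNAL,cv2.CHAIN_APPROX_NONE)[0],key=cv2.contourArea); e=cv2.fitEllipse(k); print(e,world('s4',[e[0]],9))
```

```text
t 15.85 at [573.5 -32.2 218.3] [ 3.142  0.    -0.214] w 60.1 F [-0.2  0.3  0.3] g 0.0
[0.9, -0.4, 116.3] [0.0, 0.0, 0.062]
1359 ((575.53662109375, -35.508338928222656), (25.951923370361328, 56.608116149902344), 74.81937408447266) [[549.6, -51.6, 35.7], [578.4, -36.0, 38.5], [602.9, -20.2, 45.0]]
234 ((574.338134765625, -30.558917999267578), (27.456422805786133, 57.71748352050781), 73.8463363647461) [[549.5, -47.8, 30.8], [580.2, -29.6, 38.4], [602.8, -14.2, 45.7]]
parked [[501.0, 229.0, 99.0], [533.0, 334.0, 105.0], [560.0, 364.0, 107.0]]
parked [[510.0, 223.0, 113.0], [524.0, 235.0, 119.0], [535.0, 248.0, 122.0]]
((212.15664672851562, 186.81637573242188), (20.539831161499023, 29.022554397583008), 118.0035171508789) [[556.9 -83.5   9. ]]
```

View pics/w4.png

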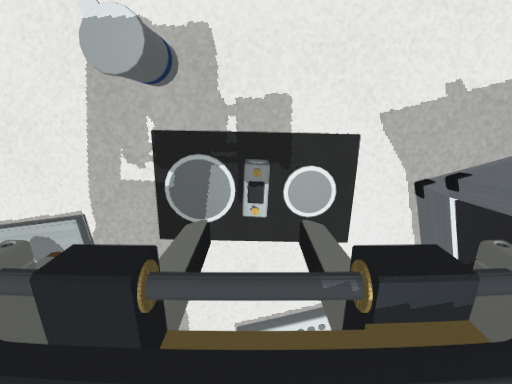

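The wrist view shows the cell at (257,188) centred and aligned between the fingers. The bare discs are at (200,188) and (310,191).

Converted, 117 mm / 750 = 0.156, 100 mm / 750 = 0.1333, 0.04 rad / 3.1416 = 0.0127.

Emit:
{"fn": "step_arm", "kwargs": {"steps": [[[0.002,0.0007,0,0,0,0.0127,60],[0.002,0.0007,0.0467,0,0,0.0127,60],[0.002,0.0007,0.0933,0,0,0.0127,60],[0.002,0.0007,0.1333,0,0,0.0127,60],[0.002,0.0007,0.1507,0,0,0.0127,60],[0.002,0.0007,0.156,0,0,0.0127,50],[0.002,0.0007,0.156,0,0,0.0127,30],[0.002,0.0007,0.156,0,0,0.0127,15]]]}}

```text
t: 16.52
eef_pos: [575.6, -33.2, 102.1]
orientation: [-3.142, -0.001, -0.256]
wrist_force: [-0.2, -0.1, -0.5]
grip_width: 44.4
grasp_force: 0.0
```

Emit:
{"fn": "step_arm", "kwargs": {"steps": [[[0,0,0,0,0,0,15],[0,0,0,0,0,0,15],[0,0,0,0,0,0,15],[0,0,0,0,0,0,15],[0,0,0,0,0,0,15]]]}}

```text
t: 16.93
eef_pos: [575.7, -33.3, 102.7]
orientation: [3.141, -0.003, -0.256]
wrist_force: [-0.3, -1.0, 6.0]
grip_width: 25.6
grasp_force: 25.0
```

```bash
python3 -c "
from h import *
plan((466.7,-310.5,230,.061))
print(world('w4',[(200.5,188),(310,191),(257,188)],9),world('w4',[(257,188)],37))"
```

```text
t 16.93 at [575.7 -33.3 102.7] [ 3.141e+00 -3.000e-03 -2.560e-01] w 25.6 F [-0.3 -1.   6. ] g 25.0
[-34.9, 295.8, -127.3] [0.001, -0.003, -0.317]
[[583.9  26.2   9. ]
 [554.3 -93.9   9. ]
 [570.4 -36.1   9. ]] [[577.7 -37.4  37. ]]
```

```bash
python3 -c "
from h import *
plan((575,-33,190,-.256),(470,-90,230,-.1),(466.7,-309,230,.061))
P=cloud('s4').reshape(-1,3)
q=P[np.all((P>[380,-420,50])&(P<[540,-200,70]),1)]
print(len(q)); r=cv2.minAreaRect(q[:,:2].astype(np.float32)); print(r)"
```

```text
t 16.93 at [575.7 -33.3 102.7] [ 3.141e+00 -3.000e-03 -2.560e-01] w 25.6 F [-0.3 -1.   6. ] g 25.0
[-0.6, -0.1, -87.3] [0.0, -0.003, -0.0]
[-87.6, 81.6, -127.5] [0.0, -0.003, -0.156]
[-35.3, 294.3, -127.3] [0.001, -0.003, -0.317]
229
((459.2074279785156, -224.99346923828125), (151.32119750976562, 59.98025131225586), 30.05024528503418)
```

Converted, -127 mm / 750 = -0.1693, -110 mm / 750 = -0.1467, -0.2 rad / 3.1416 = -0.0637.

Emit:
{"fn": "step_arm", "kwargs": {"steps": [[[0,0,-0.02,0,0,0,15],[0,0,-0.06,0,0,0,15],[-0.0133,0,-0.1067,0,0,0,15],[-0.0467,0.0133,-0.1467,0,0,-0.0127,15],[-0.0867,0.0267,-0.1693,0,0,-0.0255,15],[-0.1133,0.0373,-0.1693,0,0,-0.0382,15],[-0.116,0.06,-0.1693,0,0,-0.0509,15],[-0.112,0.1,-0.1693,0,0,-0.0637,15]]]}}

```text
t: 17.6
eef_pos: [472.8, -82.2, 228.9]
orientation: [-3.14, 0.0, -0.051]
wrist_force: [0.2, -0.6, -2.7]
grip_width: 26.1
grasp_force: 25.0
```

```bash
python3 -c "
from h import *
plan((466.7,-309,230,.061))"
```

```text
t 17.6 at [472.8 -82.2 228.9] [-3.14   0.    -0.051] w 26.1 F [ 0.2 -0.6 -2.7] g 25.0
[5.6, 226.8, -1.4] [-0.001, -0.0, -0.112]
```

Converted, 222 mm / 750 = 0.296, 215 mm / 750 = 0.2867, -0.11 rad / 3.1416 = -0.035.

Emit:
{"fn": "step_arm", "kwargs": {"steps": [[[0.0027,0.0427,0,0,0,-0.0095,15],[0.004,0.088,0,0,0,-0.0191,15],[0.0053,0.1333,0,0,0,-0.0318,15],[0.0053,0.1787,0,0,0,-0.035,15],[0.0053,0.224,0,0,0,-0.035,15],[0.0053,0.264,0,0,0,-0.035,15],[0.0067,0.2867,0,0,0,-0.035,15],[0.0067,0.296,0,0,0,-0.035,15]]]}}

```text
t: 18.27
eef_pos: [466.9, -308.6, 228.1]
orientation: [3.141, 0.0, 0.051]
wrist_force: [-0.2, -0.0, -2.0]
grip_width: 25.7
grasp_force: 25.0
```

Emit:
{"fn": "step_arm", "kwargs": {"steps": [[[0,0,0,0,0,0,15],[0,0,0,0,0,0,15]]]}}

```text
t: 18.43
eef_pos: [467.0, -305.0, 227.9]
orientation: [-3.14, 0.001, 0.054]
wrist_force: [0.5, 0.0, -2.2]
grip_width: 25.6
grasp_force: 25.0
```

Run:
```python
from h import *
snap('wrist','w5'); snap('side','d5'); plan((466.7,-309,230,.061))
im=cv2.imread('pics/w5.png'); d=cv2.resize(cv2.imread('pics/d5.png')[90:230,290:476],(512,384),interpolation=cv2.INTER_CUBIC)
cv2.imwrite('pics/m5.png',cv2.resize(np.hstack([im,d]),(800,300)))
```

```text
t 18.53 at [ 467.3 -304.4  228.2] [-3.14   0.     0.055] w 26.1 F [ 0.  -0.2 -2.3] g 25.0
[-0.8, 4.6, -1.8] [-0.001, 0.0, -0.006]
```

View pics/m5.png

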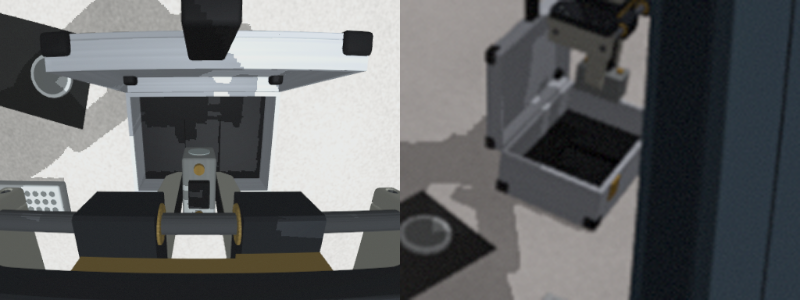

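The wrist view shows the open case below with its rims at columns 130 and 277. The held cell at column 200 sits slightly left of their middle at 204. I'll measure the rims.

Run:
```python
from h import *
P=cloud('w5').reshape(-1,3)
for x0 in range(425,540,15):
    q=P[(P[:,0]>x0)&(P[:,0]<x0+15)&(P[:,2]>54)&(P[:,2]<66)&(P[:,1]<-190)&(P[:,1]>-420)]
    for s in(1,-1):
        r=q[s*(q[:,1]+308)>60]
        if len(r)>8: print(x0,s,len(r),np.round(np.percentile(r[:,1],[5,95]),1))
q=P[(P[:,0]>400)&(P[:,0]<545)&(P[:,2]>4)&(P[:,2]<15)&(abs(P[:,1]+308)<40)]; print(len(q),np.round(np.percentile(q,[1,50,99],axis=0),1))
q=P[(P[:,0]>400)&(P[:,0]<545)&(P[:,2]>16)&(P[:,2]<26)&(abs(P[:,1]+308)<80)]; print(len(q),np.round(np.percentile(q,[1,50,99],axis=0),1))
for n in('scene1','side1'):
    A=cloud(n).reshape(-1,3); q=A[(A[:,0]>350)&(A[:,0]<560)&(A[:,1]<-190)&(A[:,1]>-430)&(A[:,2]>8)&(A[:,2]<58)]
    print(n,cv2.minAreaRect(q[:,:2].astype(np.float32)), np.round(np.percentile(q,[1,99],axis=0)))
```

```text
425 1 99 [-228.1 -223.1]
425 -1 99 [-403.2 -397.8]
440 1 104 [-227.3 -222.3]
440 -1 105 [-402.  -396.9]
455 1 107 [-226.4 -221.3]
455 -1 111 [-401.1 -395.9]
470 1 115 [-225.6 -220.5]
470 -1 116 [-400.2 -395.2]
485 1 118 [-224.7 -219.4]
485 -1 116 [-399.3 -394.3]
500 1 110 [-223.6 -219.3]
500 -1 127 [-398.5 -393.5]
515 1 128 [-223.2 -218.5]
515 -1 132 [-397.8 -392.5]
530 1 455 [-246.9 -220. ]
530 -1 256 [-396.7 -369.9]
1726 [[ 430.8 -337.6    9.5]
 [ 481.9 -313.    11.1]
 [ 503.3 -285.7   13.1]]
11493 [[ 416.5 -386.8   19.5]
 [ 490.1 -302.5   21.2]
 [ 536.2 -229.1   23. ]]
scene1 ((517.369384765625, -272.5166015625), (111.34870910644531, 222.59713745117188), 38.98720932006836) [[ 410. -389.    9.]
 [ 547. -213.   58.]]
side1 ((473.15313720703125, -303.1110534667969), (135.28651428222656, 180.69703674316406), 3.8515584468841553) [[ 404. -394.    8.]
 [ 533. -212.   58.]]
```

Converted, 100 mm / 750 = 0.1333, -1.6 mm / 750 = -0.0021, -0.006 rad / 3.1416 = -0.0019.

Emit:
{"fn": "step_arm", "kwargs": {"steps": [[[-0.0021,0.0067,0,0,0,-0.0019,15],[-0.0021,0.0067,0.0267,0,0,-0.0019,15],[-0.0021,0.0067,0.0533,0,0,-0.0019,15],[-0.0021,0.0067,0.0773,0,0,-0.0019,15],[-0.0021,0.0067,0.0987,0,0,-0.0019,15],[-0.0021,0.0067,0.1173,0,0,-0.0019,15],[-0.0021,0.0067,0.128,0,0,-0.0019,15],[-0.0021,0.0067,0.1333,0,0,-0.0019,15]]]}}

```text
t: 19.2
eef_pos: [465.6, -310.3, 127.3]
orientation: [-3.14, 0.001, 0.061]
wrist_force: [0.1, 0.2, -2.6]
grip_width: 25.5
grasp_force: 25.0
```

```bash
python3 -c "
from h import *
plan((466,-309.5,110,.061))"
```

```text
t 19.2 at [ 465.6 -310.3  127.3] [-3.14e+00  1.00e-03  6.10e-02] w 25.5 F [ 0.1  0.2 -2.6] g 25.0
[0.5, -0.8, 17.3] [-0.001, 0.001, 0.0]
```

Converted, 16.5 mm / 750 = 0.022, 16 mm / 750 = 0.0213.

Emit:
{"fn": "step_arm", "kwargs": {"steps": [[[0,0,0.0053,0,0,0,15],[0,0,0.0107,0,0,0,15],[0,0,0.016,0,0,0,15],[0,0,0.0187,0,0,0,15],[0,0,0.02,0,0,0,15],[0,0,0.0213,0,0,0,15],[0,0,0.022,0,0,0,15],[0,0,0.022,0,0,0,15]]]}}

```text
t: 19.87
eef_pos: [465.9, -311.4, 111.9]
orientation: [3.141, -0.0, 0.06]
wrist_force: [-0.5, 0.2, -1.3]
grip_width: 25.6
grasp_force: 25.0
```

Converted, 2.5 mm / 750 = 0.0033, 2 mm / 750 = 0.0027.

Emit:
{"fn": "step_arm", "kwargs": {"steps": [[[0,0,0.0013,0,0,0,15],[0,0,0.0027,0,0,0,15],[0,0,0.0033,0,0,0,15],[0,0,0.0033,0,0,0,15],[0,0,0.0033,0,0,0,15]]]}}

```text
t: 20.28
eef_pos: [465.9, -311.4, 109.7]
orientation: [3.141, -0.0, 0.06]
wrist_force: [-1.5, 1.3, 3.5]
grip_width: 25.8
grasp_force: 25.0
```

The cell has touched the floor. I'll release and rise.

Converted, -120 mm / 750 = -0.16, -85 mm / 750 = -0.1133.

Emit:
{"fn": "step_arm", "kwargs": {"steps": [[[0,0,0,0,0,0,35],[0,0,0,0,0,0,45],[0,0,0,0,0,0,45],[0,0,0,0,0,0,45],[0,0,-0.0267,0,0,0,45],[0,0,-0.0667,0,0,0,45],[-0.0267,0,-0.1133,0,0,0,45],[-0.0533,0,-0.16,0,0,0,45]]]}}

```text
t: 20.95
eef_pos: [425.7, -313.3, 229.9]
orientation: [-3.14, 0.001, 0.061]
wrist_force: [0.7, -1.4, -0.2]
grip_width: 44.8
grasp_force: 0.0
```

Converted, -112 mm / 750 = -0.1493, -100 mm / 750 = -0.1333.

Emit:
{"fn": "step_arm", "kwargs": {"steps": [[[-0.0267,0,-0.0267,0,0,0,45],[-0.04,0,-0.08,0,0,0,45],[-0.04,0,-0.1333,0,0,0,45],[-0.04,0,-0.1493,0,0,0,45],[-0.04,0,-0.1493,0,0,0,45],[-0.04,0,-0.1493,0,0,0,45]]]}}

```text
t: 21.45
eef_pos: [396.0, -315.5, 341.6]
orientation: [3.14, -0.001, 0.06]
wrist_force: [0.2, 0.5, -0.4]
grip_width: 45.3
grasp_force: 0.0
```

Run:
```python
from h import *
snap('wrist','w6'); plan((576.6,-303.2,345,.061),(576.6,-303.2,284.5,.061))
P=cloud('w6').reshape(-1,3)
q=P[(P[:,0]>420)&(P[:,0]<520)&(P[:,2]>35)&(P[:,2]<56)&(abs(P[:,1]+308)<60)]; print(len(q),cv2.minAreaRect(q[:,:2].astype(np.float32)),np.round(np.percentile(q,[2,50,98],axis=0),1).tolist())
q=P[(P[:,0]>535)&(P[:,0]<620)&(P[:,2]>202)&(P[:,2]<250)&(abs(P[:,1]+305)<60)]; print(len(q),np.round(np.percentile(q,[2,50,98],axis=0),1).tolist())
```

```text
t 21.5 at [ 395.7 -315.1  340.2] [-3.14e+00  1.00e-03  6.00e-02] w 45.1 F [-0.5 -0.6 -0.1] g 0.0
[181.3, -1.1, -4.9] [-0.001, 0.001, -0.001]
[181.3, -1.0, 55.6] [-0.001, 0.001, -0.001]
784 ((449.0505065917969, -322.9807434082031), (95.61196899414062, 46.55022048950195), 31.888904571533203) [[438.2, -326.5, 43.4], [465.3, -312.9, 45.7], [491.4, -300.1, 52.5]]Traceback (most recent call last):
  File "<stdin>", line 5, in <module>
    return _quantile_unchecked(
        a, q, axis, out, overwrite_input, method, keepdims, weights)
    return _ureduce(a,
                    func=_quantile_ureduce_func,
    ...<5 lines>...
                    overwrite_input=overwrite_input,
                    method=method)
    r = func(a, **kwargs)
    result = _quantile(arr,
                       quantiles=q,
    ...<2 lines>...
                       out=out,
                       weights=wgt)
    slices_having_nans = np.isnan(arr[-1, ...])
                                  ~~~^^^^^^^^^
IndexError: index -1 is out of bounds for axis 0 with size 0
```

View pics/w6.png

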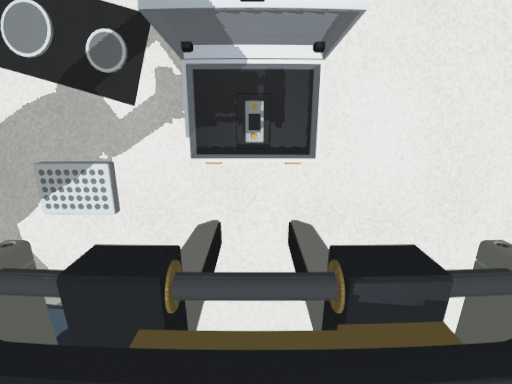

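The cell stands centred in the pocket at (254,122). Now I'll close the lid.

Converted, 181 mm / 750 = 0.2413, 175 mm / 750 = 0.2333.

Emit:
{"fn": "step_arm", "kwargs": {"steps": [[[0.0533,0,-0.0067,0,0,0,45],[0.1067,0,-0.0067,0,0,0,45],[0.16,0,-0.0067,0,0,0,45],[0.2067,-0.0013,-0.0067,0,0,0,45],[0.2333,-0.0013,-0.0067,0,0,0,45],[0.2413,-0.0013,-0.0067,0,0,0,45],[0.2413,-0.0013,-0.0067,0,0,0,45],[0.2413,-0.0013,-0.0067,0,0,0,45]]]}}

```text
t: 22.17
eef_pos: [575.8, -303.4, 344.3]
orientation: [-3.139, 0.003, 0.06]
wrist_force: [0.4, -0.1, 1.1]
grip_width: 45.0
grasp_force: 0.0
```

```bash
python3 -c "
from h import *
plan((576.6,-303.2,284.5,.061))"
```

```text
t 22.17 at [ 575.8 -303.4  344.3] [-3.139e+00  3.000e-03  6.000e-02] w 45.0 F [ 0.4 -0.1  1.1] g 0.0
[1.0, -0.0, 59.8] [-0.002, 0.003, -0.001]
```

Converted, 60 mm / 750 = 0.08, 58 mm / 750 = 0.0773.

Emit:
{"fn": "step_arm", "kwargs": {"steps": [[[0.0011,0,0.0333,0,0,0,45],[0.0011,0,0.06,0,0,0,45],[0.0011,0,0.0773,0,0,0,45],[0.0011,0,0.08,0,0,0,45],[0.0011,0,0.08,0,0,0,30],[0.0011,0,0.08,0,0,0,10],[0.0011,0,0.08,0,0,0,10],[0.0011,0,0.08,0,0,0,10]]]}}

```text
t: 22.83
eef_pos: [577.5, -304.0, 287.9]
orientation: [3.14, -0.002, 0.06]
wrist_force: [-1.2, 0.4, -0.2]
grip_width: 22.9
grasp_force: 0.0
```

Emit:
{"fn": "step_arm", "kwargs": {"steps": [[[0,0,0,0,0,0,10],[0,0,0,0,0,0,10],[0,0,0,0,0,0,10],[0,0,0,0,0,0,10]]]}}

```text
t: 23.17
eef_pos: [577.7, -303.2, 287.7]
orientation: [3.141, -0.001, 0.06]
wrist_force: [-0.5, 3.0, 6.2]
grip_width: 19.7
grasp_force: 25.0
```

Run:
```python
from h import *
plan()
c=lambda t:np.array([-162*np.cos(t)+10*np.sin(t),162*np.sin(t)+10*np.cos(t)])
for t in np.r_[np.arange(1.62,0,-.1),0]: print(round(t,2),np.round(c(t)-c(1.72),1))
```

```text
t 23.17 at [ 577.7 -303.2  287.7] [ 3.141e+00 -1.000e-03  6.000e-02] w 19.7 F [-0.5  3.   6.2] g 25.0
1.62 [-16.    2.6]
1.52 [-32.2   3.6]
1.42 [-48.4   3. ]
1.32 [-64.5   0.7]
1.22 [-80.2  -3.1]
1.12 [-95.5  -8.5]
1.02 [-110.2  -15.4]
0.92 [-124.2  -23.8]
0.82 [-137.2  -33.4]
0.72 [-149.2  -44.4]
0.62 [-160.   -56.4]
0.52 [-169.6  -69.5]
0.42 [-177.8  -83.5]
0.32 [-184.6  -98.3]
0.22 [-189.9 -113.6]
0.12 [-193.6 -129.4]
0.02 [-195.7 -145.5]
0.0 [-196.  -148.7]
```

Converted, -126.5 mm / 750 = -0.1687, -3.6 mm / 750 = -0.0048.

Emit:
{"fn": "step_arm", "kwargs": {"steps": [[[-0.0217,0,-0.0035,0,0,0,10],[-0.0437,0,-0.0048,0,0,0,10],[-0.0657,0,-0.004,0,0,0,10],[-0.0876,0,-0.0009,0,0,0,10],[-0.1089,0,0.0041,0,0,0,10],[-0.1297,0,0.0116,0,0,0,10],[-0.1497,0,0.0209,0,0,0,10],[-0.1687,0,0.0323,0,0,0,10]]]}}

```text
t: 23.83
eef_pos: [451.5, -310.5, 263.2]
orientation: [3.141, -0.003, 0.06]
wrist_force: [2.5, 4.0, 2.7]
grip_width: 19.7
grasp_force: 25.0
```

Converted, 107.5 mm / 750 = 0.1433, 91.5 mm / 750 = 0.122.

Emit:
{"fn": "step_arm", "kwargs": {"steps": [[[-0.0176,0,0.0131,0,0,0,10],[-0.0339,0,0.028,0,0,0,10],[-0.0485,0,0.0443,0,0,0,10],[-0.0616,0,0.062,0,0,0,10],[-0.0727,0,0.0811,0,0,0,10],[-0.0819,0,0.1011,0,0,0,10],[-0.0891,0,0.122,0,0,0,10],[-0.0941,0,0.1433,0,0,0,10]]]}}

```text
t: 24.5
eef_pos: [380.3, -314.8, 154.4]
orientation: [-3.141, -0.0, 0.06]
wrist_force: [2.3, 3.7, 1.3]
grip_width: 19.5
grasp_force: 25.0
```

Converted, 21 mm / 750 = 0.028, 19 mm / 750 = 0.0253.

Emit:
{"fn": "step_arm", "kwargs": {"steps": [[[-0.0013,0,0.0107,0,0,0,10],[-0.0027,0,0.0187,0,0,0,10],[-0.0033,0,0.0253,0,0,0,10],[-0.0033,0,0.028,0,0,0,10],[-0.0033,0,0.028,0,0,0,10]]]}}

```text
t: 24.92
eef_pos: [378.4, -314.9, 136.1]
orientation: [-3.141, -0.0, 0.06]
wrist_force: [-4.9, 10.2, 24.8]
grip_width: 20.0
grasp_force: 25.0
```

The wrist force jumped to 25 N, so the lid is on its stop. I'll release, rise and check.

Converted, -110 mm / 750 = -0.1467, -70 mm / 750 = -0.0933.

Emit:
{"fn": "step_arm", "kwargs": {"steps": [[[0,0,0,0,0,0,10],[0,0,0,0,0,0,10],[0,0,0,0,0,0,45],[0,0,0,0,0,0,45],[0,0,0,0,0,0,45],[0,0,-0.04,0,0,0,45],[0,0,-0.0933,0,0,0,60],[0,0,-0.1467,0,0,0,80]]]}}

```text
t: 25.58
eef_pos: [377.7, -315.3, 243.9]
orientation: [-3.139, 0.002, 0.06]
wrist_force: [0.1, -0.6, -0.8]
grip_width: 53.8
grasp_force: 0.0
```

Run:
```python
from h import *
snap('scene','s7'); snap('side','d7'); plan((529.5,334.2,235,1.354),(521,233,235,1.354))
for n in('s7','d7'):
    q=cloud(n).reshape(-1,3); q=q[np.all((q>[430,-380,70])&(q<[530,-230,130]),1)]
    A=np.c_[q[:,:2],np.ones(len(q))]; w=np.ones(len(q),bool)
    for _ in range(15):
        s=np.linalg.lstsq(A[w],q[w,2],rcond=None)[0]; w=abs(A@s-q[:,2])<3
    print(n,s,np.median(q[w],0),w.sum())
```

```text
t 25.68 at [ 380.4 -318.6  249.9] [ 3.131 -0.007  0.06 ] w 61.9 F [-0.   0.1  0.6] g 0.0
[187.8, -642.9, 9.2] [0.014, 0.001, -1.294]
[173.3, -542.4, 10.2] [0.014, 0.001, -1.294]
s7 [-9.39435426e-05  1.97739890e-03  8.14717374e+01] [ 482.59126654 -302.75534707   80.85755267] 1483
d7 [-4.10333303e-04 -6.38308176e-03  7.82540969e+01] [ 479.20779423 -300.59585177   79.98165253] 1322
```

The lid is flat in both cameras (slope about 0, top at 80–81 mm), so it is shut. I'll fetch the jar.

Converted, -640 mm / 750 = -0.8533, 188 mm / 750 = 0.2507, -1.294 rad / 3.1416 = -0.4119.

Emit:
{"fn": "step_arm", "kwargs": {"steps": [[[0.2507,-0.8533,0.0067,0,0,-0.4119,93],[0.2507,-0.8533,0.0067,0,0,-0.4119,93],[0.2507,-0.8533,0.0067,0,0,-0.4119,93],[0.2507,-0.8533,0.0067,0,0,-0.4119,93],[0.2507,-0.8533,0.0067,0,0,-0.4119,93],[0.2507,-0.8533,0.0067,0,0,-0.4119,93],[0.2507,-0.8533,0.0067,0,0,-0.4119,93],[0.2507,-0.8533,0.0067,0,0,-0.4119,93]]]}}

```text
t: 26.35
eef_pos: [453.0, 11.1, 240.7]
orientation: [3.141, 0.0, 1.066]
wrist_force: [1.3, -0.9, -0.3]
grip_width: 93.1
grasp_force: 0.0
```

```bash
python3 -c "
from h import *
plan((529.5,334.2,235,1.354))"
```

```text
t 26.35 at [453.   11.1 240.7] [3.141 0.    1.066] w 93.1 F [ 1.3 -0.9 -0.3] g 0.0
[319.8, -89.4, 5.6] [0.0, 0.0, -0.288]
```

Converted, 316 mm / 750 = 0.4213, -89 mm / 750 = -0.1187, -0.28 rad / 3.1416 = -0.0891.

Emit:
{"fn": "step_arm", "kwargs": {"steps": [[[0.4213,-0.1187,0.0067,0,0,-0.0891,93],[0.4213,-0.1187,0.0067,0,0,-0.0891,93],[0.4213,-0.1187,0.0067,0,0,-0.0891,93],[0.4213,-0.1187,0.0067,0,0,-0.0891,93],[0.4213,-0.1187,0.0067,0,0,-0.0891,93],[0.4213,-0.1187,0.0067,0,0,-0.0891,93],[0.4213,-0.1187,0.0067,0,0,-0.0891,93],[0.4213,-0.1187,0.0067,0,0,-0.0891,93]]]}}

```text
t: 27.02
eef_pos: [530.0, 331.1, 235.0]
orientation: [-3.142, 0.0, 1.341]
wrist_force: [0.6, -0.3, -0.4]
grip_width: 93.1
grasp_force: 0.0
```

Emit:
{"fn": "step_arm", "kwargs": {"steps": [[[0,0,0,0,0,0,93],[0,0,0,0,0,0,93],[0,0,0,0,0,0,93]]]}}

```text
t: 27.27
eef_pos: [529.4, 327.9, 235.0]
orientation: [-3.14, 0.002, 1.341]
wrist_force: [-0.7, -0.5, 0.7]
grip_width: 93.2
grasp_force: 0.0
```

```bash
python3 -c "
from h import *
plan((529.5,334.2,136,1.354))"
```

```text
t 27.27 at [529.4 327.9 235. ] [-3.140e+00  2.000e-03  1.341e+00] w 93.2 F [-0.7 -0.5  0.7] g 0.0
[6.3, -1.2, 99.0] [-0.001, 0.002, -0.013]
```

Converted, 99 mm / 750 = 0.132, 6.3 mm / 750 = 0.0084, -0.013 rad / 3.1416 = -0.0041.

Emit:
{"fn": "step_arm", "kwargs": {"steps": [[[0.0084,-0.0016,0,0,0,-0.0041,93],[0.0084,-0.0016,0.04,0,0,-0.0041,93],[0.0084,-0.0016,0.08,0,0,-0.0041,93],[0.0084,-0.0016,0.1173,0,0,-0.0041,93],[0.0084,-0.0016,0.132,0,0,-0.0041,93],[0.0084,-0.0016,0.132,0,0,-0.0041,93],[0.0084,-0.0016,0.132,0,0,-0.0041,93]]]}}

```text
t: 27.85
eef_pos: [530.3, 334.2, 137.6]
orientation: [-3.141, 0.0, 1.352]
wrist_force: [-0.3, 0.2, 0.4]
grip_width: 92.9
grasp_force: 0.0
```

```bash
python3 -c "
from h import *
plan((529.5,334.2,136,1.354))"
```

```text
t 27.85 at [530.3 334.2 137.6] [-3.141  0.     1.352] w 92.9 F [-0.3  0.2  0.4] g 0.0
[-0.2, -0.8, 1.6] [-0.0, 0.0, -0.002]
```

Converted, 1.5 mm / 750 = 0.002, -0.8 mm / 750 = -0.0011.

Emit:
{"fn": "step_arm", "kwargs": {"steps": [[[0,-0.0011,0.002,0,0,0,80],[0,-0.0011,0.002,0,0,0,55],[0,-0.0011,0.002,0,0,0,55],[0,-0.0011,0.002,0,0,0,55],[0,-0.0011,0.002,0,0,0,55],[0,-0.0011,0.002,0,0,0,55],[0,-0.0011,0.002,0,0,0,55],[0,-0.0011,0.002,0,0,0,55]]]}}

```text
t: 28.52
eef_pos: [529.7, 335.2, 136.5]
orientation: [3.14, -0.001, 1.353]
wrist_force: [-0.4, -0.4, 5.7]
grip_width: 64.4
grasp_force: 25.0
```

```bash
python3 -c "
from h import *
plan((582.8,31.6,220,1.354))"
```

```text
t 28.52 at [529.7 335.2 136.5] [ 3.140e+00 -1.000e-03  1.353e+00] w 64.4 F [-0.4 -0.4  5.7] g 25.0
[-284.9, 117.6, -83.6] [0.001, -0.001, -0.001]
```

I need to lift the jar above the parked bottle, whose top is at 119 mm.

Emit:
{"fn": "step_arm", "kwargs": {"steps": [[[0,0,-0.0267,0,0,0,55],[0,0,-0.0733,0,0,0,55],[0,0,-0.12,0,0,0,55],[0,0,-0.16,0,0,0,55],[0,0,-0.184,0,0,0,55],[0,0,-0.1933,0,0,0,55],[-0.0267,0.0107,-0.1933,0,0,0,55],[-0.0667,0.0267,-0.1933,0,0,0,55]]]}}

```text
t: 29.18
eef_pos: [536.9, 283.5, 279.7]
orientation: [-3.14, -0.001, 1.356]
wrist_force: [1.0, -1.4, -2.9]
grip_width: 64.3
grasp_force: 25.0
```

Converted, -233 mm / 750 = -0.3107, -225 mm / 750 = -0.3.

Emit:
{"fn": "step_arm", "kwargs": {"steps": [[[-0.0467,0.0187,0,0,0,0,55],[-0.0933,0.0387,0,0,0,0,55],[-0.14,0.0573,0,0,0,0,55],[-0.1867,0.0773,0,0,0,0,55],[-0.2333,0.0973,0,0,0,0,55],[-0.2733,0.1133,0,0,0,0,55],[-0.3,0.1253,0.0133,0,0,0,55],[-0.3107,0.1293,0.04,0,0,0,55]]]}}

```text
t: 29.85
eef_pos: [583.5, 29.7, 250.9]
orientation: [3.139, 0.001, 1.35]
wrist_force: [1.3, -0.3, -2.5]
grip_width: 64.8
grasp_force: 25.0
```

Converted, 30 mm / 750 = 0.04, 20 mm / 750 = 0.0267.

Emit:
{"fn": "step_arm", "kwargs": {"steps": [[[0,0,0.0267,0,0,0,55],[0,0,0.04,0,0,0,55],[0,0,0.04,0,0,0,55]]]}}

```text
t: 30.1
eef_pos: [580.0, 33.6, 216.5]
orientation: [-3.133, 0.001, 1.352]
wrist_force: [-0.2, 0.2, -2.7]
grip_width: 64.9
grasp_force: 25.0
```

```bash
python3 -c "
from h import *
plan((582.8,31.6,142,1.354))"
```

```text
t 30.1 at [580.   33.6 216.5] [-3.133e+00  1.000e-03  1.352e+00] w 64.9 F [-0.2  0.2 -2.7] g 25.0
[-1.3, 3.8, 74.4] [-0.008, 0.001, -0.002]
```

Converted, 58 mm / 750 = 0.0773, 56 mm / 750 = 0.0747.

Emit:
{"fn": "step_arm", "kwargs": {"steps": [[[0,0,0.0333,0,0,0,55],[0,0,0.064,0,0,0,55],[0,0,0.0747,0,0,0,55],[0,0,0.0773,0,0,0,55],[0,0,0.0773,0,0,0,55],[0,0,0.0773,0,0,0,55]]]}}

```text
t: 30.6
eef_pos: [583.0, 33.7, 164.0]
orientation: [3.14, -0.0, 1.353]
wrist_force: [0.4, -0.8, -2.4]
grip_width: 65.0
grasp_force: 25.0
```

Run:
```python
from h import *
snap('scene','s8');plan((582.8,31.6,142,1.354))
cv2.imwrite('pics/s8c.png',cv2.resize(cv2.imread('pics/s8.png')[150:230,180:290],(770,560),interpolation=cv2.INTER_CUBIC))
```

```text
t 30.65 at [583.2  33.6 164.2] [ 3.139 -0.     1.353] w 64.6 F [-1.   0.7 -1.1] g 25.0
[-2.0, 0.0, 22.2] [0.003, -0.0, -0.001]
```

View pics/s8c.png

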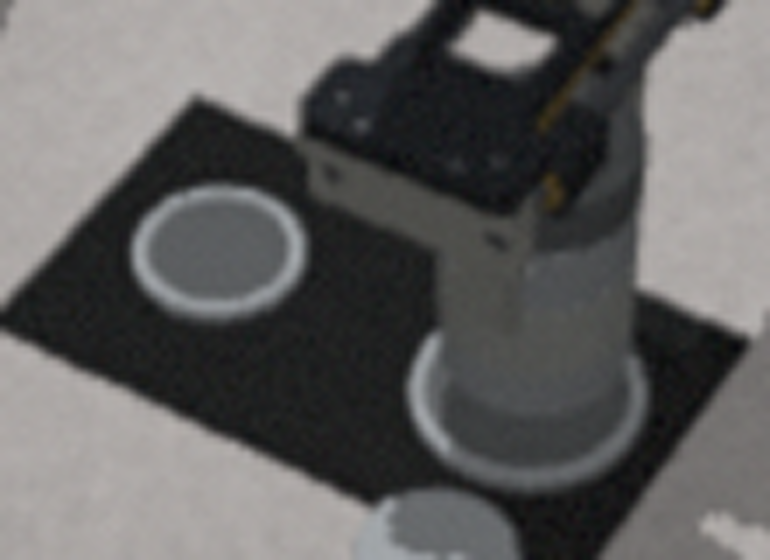

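The jar hangs over the large disc with its axis at column 536 against the disc centre at 528, about 2.5 mm in +y, which agrees with the planned correction. The small disc is centred at (219,252) in the crop.

Converted, 20.5 mm / 750 = 0.0273, 19 mm / 750 = 0.0253.

Emit:
{"fn": "step_arm", "kwargs": {"steps": [[[-0.0027,0,0.008,0,0,0,55],[-0.0027,0,0.016,0,0,0,55],[-0.0027,0,0.0213,0,0,0,55],[-0.0027,0,0.0253,0,0,0,55],[-0.0027,0,0.0273,0,0,0,55],[-0.0027,0,0.0273,0,0,0,55],[-0.0027,0,0.0273,0,0,0,55]]]}}

```text
t: 31.23
eef_pos: [581.8, 31.5, 142.1]
orientation: [-3.141, -0.0, 1.353]
wrist_force: [-0.0, 0.3, -2.1]
grip_width: 64.4
grasp_force: 25.0
```

```bash
python3 -c "
from h import *
plan((582.8,31.6,141,1.354))
print(world('s8',[(211.3,186),(180+528/7,150+400/7)],9))"
```

```text
t 31.23 at [581.8  31.5 142.1] [-3.141 -0.     1.353] w 64.4 F [-0.   0.3 -2.1] g 25.0
[0.3, 0.9, 1.1] [-0.0, -0.0, -0.001]
[[555.  -86.4   9. ]
 [587.1  34.9   9. ]]
```

Converted, 2.3 mm / 750 = 0.0031, 2 mm / 750 = 0.0027.

Emit:
{"fn": "step_arm", "kwargs": {"steps": [[[0.0004,0.0012,0.0013,0,0,0,55],[0.0004,0.0012,0.0027,0,0,0,55],[0.0004,0.0012,0.0031,0,0,0,55],[0.0004,0.0012,0.0031,0,0,0,55],[0.0004,0.0012,0.0031,0,0,0,55]]]}}

```text
t: 31.65
eef_pos: [582.8, 31.6, 141.4]
orientation: [3.141, 0.0, 1.353]
wrist_force: [-2.9, -0.4, 9.4]
grip_width: 64.2
grasp_force: 25.0
```

The jar is down on the disc. I'll release it and go to the bottle.

Converted, -95 mm / 750 = -0.1267, -80 mm / 750 = -0.1067.

Emit:
{"fn": "step_arm", "kwargs": {"steps": [[[0,0,0,0,0,0,70],[0,0,0,0,0,0,93],[0,0,0,0,0,0,93],[0,0,0,0,0,0,93],[0,0,-0.0267,0,0,0,93],[0,0,-0.0667,0,0,0,93],[0,0,-0.1067,0,0,0,93],[0,0,-0.1267,0,0,0,93]]]}}

```text
t: 32.32
eef_pos: [584.0, 31.5, 238.2]
orientation: [3.137, -0.0, 1.353]
wrist_force: [0.6, 0.1, 0.4]
grip_width: 93.0
grasp_force: 0.0
```

```bash
python3 -c "
from h import *
plan((521.1,232.7,237,1.354))"
```

```text
t 32.32 at [584.   31.5 238.2] [ 3.137 -0.     1.353] w 93.0 F [0.6 0.1 0.4] g 0.0
[182.9, -104.9, 0.8] [0.004, -0.0, -0.001]
```

Converted, 183 mm / 750 = 0.244, 170 mm / 750 = 0.2267.

Emit:
{"fn": "step_arm", "kwargs": {"steps": [[[0.0467,-0.0267,0,0,0,0,93],[0.0933,-0.0533,0,0,0,0,93],[0.14,-0.08,0,0,0,0,93],[0.1867,-0.1067,0,0,0,0,93],[0.2267,-0.1293,0,0,0,0,93],[0.244,-0.14,0,0,0,0,93],[0.244,-0.14,0,0,0,0,93],[0.244,-0.14,0,0,0,0,93]]]}}

```text
t: 32.98
eef_pos: [519.5, 233.6, 234.7]
orientation: [3.141, 0.0, 1.355]
wrist_force: [0.4, 0.4, -0.3]
grip_width: 92.7
grasp_force: 0.0
```

```bash
python3 -c "
from h import *
plan((521.1,232.7,133,1.354))"
```

```text
t 32.98 at [519.5 233.6 234.7] [3.141 0.    1.355] w 92.7 F [ 0.4  0.4 -0.3] g 0.0
[-0.5, 1.7, 101.7] [0.0, 0.0, 0.001]
```

Converted, 102 mm / 750 = 0.136, 101 mm / 750 = 0.1347.

Emit:
{"fn": "step_arm", "kwargs": {"steps": [[[-0.0007,0.0013,0,0,0,0,93],[-0.0007,0.0013,0.04,0,0,0,93],[-0.0007,0.0013,0.08,0,0,0,93],[-0.0007,0.0013,0.1173,0,0,0,85],[-0.0007,0.0013,0.1347,0,0,0,80],[-0.0007,0.0013,0.136,0,0,0,60],[-0.0007,0.0013,0.136,0,0,0,36],[-0.0007,0.0013,0.136,0,0,0,36]]]}}

```text
t: 33.65
eef_pos: [521.9, 231.5, 133.8]
orientation: [3.14, -0.001, 1.351]
wrist_force: [-0.3, -0.1, -0.7]
grip_width: 64.9
grasp_force: 0.0
```

Emit:
{"fn": "step_arm", "kwargs": {"steps": [[[0,0,0,0,0,0,36],[0,0,0,0,0,0,36],[0,0,0,0,0,0,36],[0,0,0,0,0,0,36],[0,0,0,0,0,0,36]]]}}

```text
t: 34.07
eef_pos: [521.2, 232.4, 134.0]
orientation: [3.14, -0.001, 1.353]
wrist_force: [-0.5, -1.3, 6.7]
grip_width: 43.8
grasp_force: 25.0
```

```bash
python3 -c "
from h import *
plan((554.3,-93,270,1.354))"
```

```text
t 34.07 at [521.2 232.4 134. ] [ 3.140e+00 -1.000e-03  1.353e+00] w 43.8 F [-0.5 -1.3  6.7] g 25.0
[-310.4, 102.9, -136.1] [0.002, -0.001, -0.001]
```

Converted, -136 mm / 750 = -0.1813, -120 mm / 750 = -0.16.

Emit:
{"fn": "step_arm", "kwargs": {"steps": [[[0,0,-0.0267,0,0,0,36],[0,0,-0.0733,0,0,0,36],[0,0,-0.12,0,0,0,36],[0,0,-0.16,0,0,0,36],[-0.02,0.0067,-0.1813,0,0,0,36],[-0.06,0.02,-0.1813,0,0,0,36],[-0.1067,0.0347,-0.1813,0,0,0,36],[-0.1533,0.0507,-0.1813,0,0,0,36]]]}}

```text
t: 34.73
eef_pos: [532.4, 111.3, 269.2]
orientation: [3.141, -0.0, 1.355]
wrist_force: [0.7, 0.5, -2.4]
grip_width: 43.6
grasp_force: 25.0
```

Converted, -193 mm / 750 = -0.2573, -192 mm / 750 = -0.256.

Emit:
{"fn": "step_arm", "kwargs": {"steps": [[[-0.0467,0.016,0,0,0,0,36],[-0.0933,0.032,0,0,0,0,36],[-0.14,0.0467,0,0,0,0,36],[-0.1867,0.0627,0,0,0,0,36],[-0.2267,0.076,0,0,0,0,36],[-0.2493,0.084,0,0,0,0,36],[-0.256,0.0867,0.0133,0,0,0,36],[-0.2573,0.0867,0.0467,0,0,0,36]]]}}

```text
t: 35.4
eef_pos: [556.4, -92.7, 235.9]
orientation: [3.135, 0.001, 1.35]
wrist_force: [1.2, 0.0, -2.4]
grip_width: 43.7
grasp_force: 25.0
```

Converted, 64 mm / 750 = 0.0853, 62 mm / 750 = 0.0827.

Emit:
{"fn": "step_arm", "kwargs": {"steps": [[[0,0,0.0333,0,0,0,36],[0,0,0.0667,0,0,0,36],[0,0,0.0827,0,0,0,36],[0,0,0.0853,0,0,0,36],[0,0,0.0853,0,0,0,36],[0,0,0.0853,0,0,0,36]]]}}

```text
t: 35.9
eef_pos: [555.0, -90.2, 170.2]
orientation: [3.141, -0.0, 1.354]
wrist_force: [0.2, -0.2, -0.7]
grip_width: 43.9
grasp_force: 25.0
```

Run:
```python
from h import *
snap('scene','s9'); snap('side','d9');plan((554.3,-93,140,1.354))
c=np.load('pics/s8.npz')['p'].max(2)
m=np.zeros(c.shape,np.uint8); m[172:200,196:227]=1; m&=(c>60).astype(np.uint8)
k=max(cv2.findContours(m,cv2.RETR_EXTERNAL,cv2.CHAIN_APPROX_NONE)[0],key=cv2.contourArea); e=cv2.fitEllipse(k); print(e,world('s8',[e[0]],9))
a=cv2.resize(cv2.imread('pics/s9.png')[130:230,170:290],(480,400),interpolation=cv2.INTER_CUBIC)
b=cv2.resize(cv2.imread('pics/d9.png')[130:250,225:321],(320,400),interpolation=cv2.INTER_CUBIC)
cv2.imwrite('pics/m9.png',np.hstack([a,b]))
```

```text
t 36.0 at [555.4 -90.6 171.1] [3.139 0.    1.353] w 43.6 F [ 0.4  0.7 -1.5] g 25.0
[-2.6, -0.6, 31.1] [0.002, 0.0, -0.001]
((210.83740234375, 185.58700561523438), (19.194116592407227, 24.988149642944336), 87.35671997070312) [[554.  -87.9   9. ]]
```

View pics/m9.png

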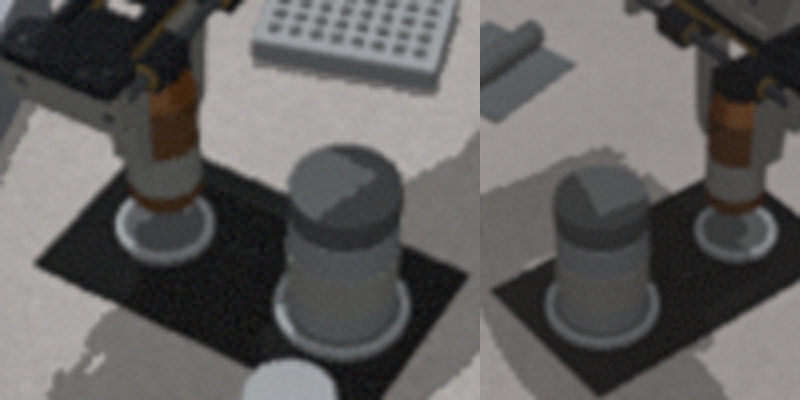

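Both views show the jar centred on the large disc. The bottle is over the small one, with its axis at column 165 against the disc's span of 115–215 in the scene view, and 737 against 695–777 in the side view. I'll lower it almost straight down.

Converted, 30 mm / 750 = 0.04, 29.5 mm / 750 = 0.0393.

Emit:
{"fn": "step_arm", "kwargs": {"steps": [[[-0.0011,-0.0005,0.0133,0,0,0,36],[-0.0011,-0.0005,0.024,0,0,0,36],[-0.0011,-0.0005,0.032,0,0,0,36],[-0.0011,-0.0005,0.0373,0,0,0,36],[-0.0011,-0.0005,0.0393,0,0,0,36],[-0.0011,-0.0005,0.04,0,0,0,36],[-0.0011,-0.0005,0.04,0,0,0,36]]]}}

```text
t: 36.58
eef_pos: [554.1, -91.5, 139.7]
orientation: [-3.141, -0.0, 1.353]
wrist_force: [0.5, 0.1, -1.8]
grip_width: 43.7
grasp_force: 25.0
```

Emit:
{"fn": "step_arm", "kwargs": {"steps": [[[0,0,0,0,0,0,36],[0,0,0,0,0,0,36]]]}}

```text
t: 36.75
eef_pos: [554.3, -91.5, 140.1]
orientation: [3.141, 0.0, 1.353]
wrist_force: [-0.4, -0.4, -0.7]
grip_width: 43.7
grasp_force: 25.0
```

Converted, 1.8 mm / 750 = 0.0024, 1 mm / 750 = 0.0013.

Emit:
{"fn": "step_arm", "kwargs": {"steps": [[[0,0,0.0013,0,0,0,36],[0,0,0.0024,0,0,0,36],[0,0,0.0024,0,0,0,36],[0,0,0.0024,0,0,0,36]]]}}

```text
t: 37.08
eef_pos: [554.3, -91.6, 139.0]
orientation: [3.14, 0.0, 1.353]
wrist_force: [-3.2, 0.7, 5.9]
grip_width: 43.7
grasp_force: 25.0
```

The bottle is down. I'll release it and move clear.

Converted, -125 mm / 750 = -0.1667, -85 mm / 750 = -0.1133.

Emit:
{"fn": "step_arm", "kwargs": {"steps": [[[0,0,0,0,0,0,60],[0,0,0,0,0,0,85],[0,0,0,0,0,0,85],[0,0,0,0,0,0,85],[0,0,-0.0267,0,0,0,85],[0,0,-0.0667,0,0,0,85],[0,0,-0.1133,0,0,0,85],[0,0,-0.1667,0,0,0,85]]]}}

```text
t: 37.75
eef_pos: [553.1, -91.1, 262.8]
orientation: [-3.138, -0.001, 1.353]
wrist_force: [1.0, -0.2, 0.5]
grip_width: 84.3
grasp_force: 0.0
```

Converted, -150 mm / 750 = -0.2, -120 mm / 750 = -0.16.

Emit:
{"fn": "step_arm", "kwargs": {"steps": [[[0,-0.0533,-0.0267,0,0,0,85],[0,-0.1067,-0.0267,0,0,0,85],[0,-0.16,-0.0267,0,0,0,85],[0,-0.2,-0.0267,0,0,0,85],[0,-0.2,-0.0267,0,0,0,85],[0,-0.2,-0.0267,0,0,0,85]]]}}

```text
t: 38.25
eef_pos: [406.7, -58.6, 283.5]
orientation: [3.14, 0.0, 1.353]
wrist_force: [0.2, 0.2, 0.0]
grip_width: 84.9
grasp_force: 0.0
```

Run:
```python
from h import *
snap('scene','sA'); snap('side','dA');plan()
a=cv2.resize(cv2.imread('pics/sA.png')[80:260,80:290],(467,400),interpolation=cv2.INTER_CUBIC)
b=cv2.resize(cv2.imread('pics/dA.png')[120:250,220:318],(302,400),interpolation=cv2.INTER_CUBIC)
cv2.imwrite('pics/mA.png',np.hstack([a,b]))
for n in('sA','dA'):
    q=cloud(n).reshape(-1,3); q=q[np.all((q>[430,-380,70])&(q<[530,-230,130]),1)]; A=np.c_[q[:,:2],np.ones(len(q))]; print(n,np.linalg.lstsq(A,q[:,2],rcond=None)[0],np.median(q[:,2]))
```

```text
t 38.35 at [408.6 -59.4 283.5] [3.14  0.    1.353] w 85.0 F [ 1.3  0.4 -0.2] g 0.0
sA [1.12811826e-03 1.71908918e-03 8.07316234e+01] 80.72506430037731
dA [ 7.86777311e-07 -1.41609419e-03  7.93494027e+01] 79.71617076916442
```

View pics/mA.png

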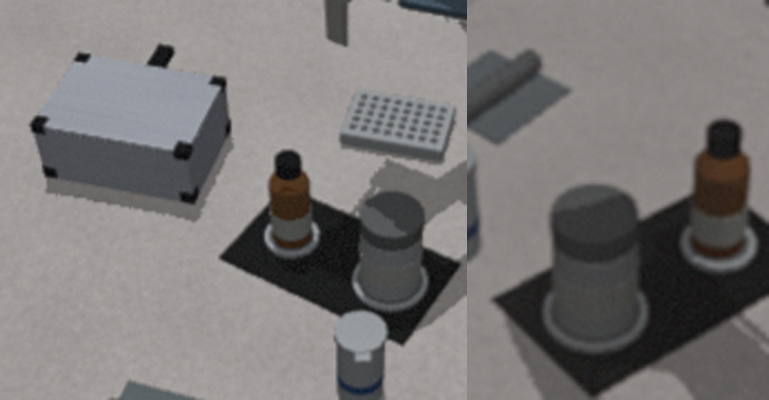

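The lid is shut, the jar (390,270) and bottle (291,235) stand centred on their discs, the strip tube is where it was, and the arm is clear. I'll hand the job in.

```bash
python3 -c "
from h import *
print(finish_job())"
```

```text
the job is handed in; nothing more can be done
None
```

The job is handed in at about 38 s: the cell stands in the closed case, the jar and bottle are back on their discs, and the strip tube was left in place; the hand-in returned no verdict, so this rests on the final camera views.

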